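# Release a tube stub from a push-fit outlet

### The arm

A 6-joint arm with a two-finger parallel gripper is mounted at the origin on a cart in front of the work surface, level with it; the furniture and walls round the work are solid. World frame = base frame: x ahead of the robot, y to its left, z up, the work surface at z = 0. Lengths are in m, angles in rad, forces in N, time in s.
With the tool pointing down it reaches from about 0.25 to 0.775 m from the base axis. Payload 4 kg.
Tool frame: the origin (TCP) lies midway between the tips of the shut fingers; the grasp point (between the pads) lies 19 mm behind it (robot.pinch_z is the distance from the TCP to the grasp point, in m); x points along the fingers, y is the direction in which the jaws open and shut, and the axes are right-handed (so a half turn about x gives the same grasp; the last joint's range is limited). The gripper opens to 94 mm and grips with 3 to 60 N. Pads are 16 mm wide; open, the fingers measure 119 mm over their backs; the gripper's body (75 mm by 177 mm) begins 78 mm behind the grasp point.
Start: joints at [1.239, 0.087, 1.371, -0, 1.684, -0.103], TCP at [0.125, 0.536, 0.17] pointing down, gripper open.
Joint ranges: [-3.1, 3.1], [-0.76, 2.03], [0.27, 2.55], [-1.08, 4.22], [0.17, 2.65], [-2.57, 2.57]. Speed limits (rad/s): [2.79, 2.79, 3.14, 3.14, 3.14, 3.14].

### API

Orientations are given as [roll, pitch, yaw] about the fixed x, y, z axes, in that order (R = Rz(yaw) Ry(pitch) Rx(roll)).
In Python, from bench import robot, imaging gives the robot as it stands. The module is installed in compiled form; this text tells all that it offers.
- The arm moves only by the tool drive_tool, never from a script. Its argument "commands" is a list that holds one entry, the list of rows, each a list of 4 numbers: the shift along the tool's x, y, z as a fraction of full scale, then the turn about the tool's x as a fraction of full scale. A call has 1 to 20 rows; each row shifts and turns the commanded pose from where the row before left it, along the tool's axes as they then stand; what a row does not reach is not made up. Full scale, the value 1, is 0.25 m for a shift and 360 degrees for a turn. A row lasts 1/10 s, in which the tool goes at most 50 mm and 8.59 degrees, less where a joint would pass 70% of its speed; a pose out of reach is approached as far as the arm can. A call with a number of a shift or a turn outside -1 to 1 is refused whole. A call with a gripper value outside its range is refused whole. "grip" is the opening, from 0 (shut) to 1 (fully open), set as the call begins (left out, the last holds). The fingers move at their own pace and stop on an object; the grip force is fixed at half the most. Time passes only in rows, so rows that do not move let the fingers close. It gives the time, the measured TCP pose, the force and the opening at its end, in the units of the state.
- robot.get_obs(): the state, without advancing time (a new reading comes with each control period).
- imaging.snapshot(name): name is "scene" or "side" or "wrist"; returns a dict with "pixels" (400x640x3 uint8, red, green, blue), "z_map" (400x640 float32, m along the optical axis (not along the pixel's ray), 0 where there is no reading), "mtx" (3x3 intrinsics, pixels), "k1" (the pictures are not rectified: a ray, as slopes to the right and down, at radius r is drawn at 1 + k1 r^2 times it, then the intrinsics apply), "extrinsics" (4x4, takes a point from world to camera coordinates). Camera axes: x right, y up, looking along -z (the intrinsics and any distortion apply to the point x, -y, -z); pixel columns grow to the right and rows downward; lengths in m; the calibration is good to about 2 mm. A picture is of the moment at which its call begins.
- robot.close_job(): hands the job in, once; it reports no verdict.
The state is a dict: "time": time; "joint_positions": joint angles; "qvel": joint speeds; "joint_torque": joint torques, N m; "tool_pos": TCP position; "ee_rot": TCP orientation; "wrist_force": force on the tool from outside, world axes, zero at the start; "wrist_torque": the same for the moment, N m; "width": finger opening in m.
Only numpy, scipy, OpenCV 4.12 (cv2) and the standard library are available. Lean on these libraries where they do the work, as an engineer would, in place of code of your own. Each camera call takes 0.05 s, during which the arm holds its last target.

### The job

Turn the swivelling air manifold by its knob until the outlet that holds the tube stub stands over the pointer on the foot plate. Then press that outlet's collet ring down to its stop, by feel and without crushing it, and pull the tube straight out while the ring is down; never tear at a locked tube. Put the tube in the steel tray, and leave the tin, the wrench and the pipe elbow where they are.

Things in the scene. Friction and masses are not known exactly. Their poses are not given: they have to be found in the camera images.
- knob (a point): black bar knob on top of the swivelling manifold, on its vertical turning axis: 14 mm thick, 50 mm long (its y), 34 mm high; point at its centre, 137 mm above the bench. Its -x points to the side where the outlet with the tube leans out. The manifold turns either way against friction of 0.12 N m and stays where left. All else on it is lower than 120 mm
- plinth: round grey foot plate under the manifold, fixed to the bench, 200 mm across, 12 mm thick; origin at the centre of its underside, on the turning axis. Its -x axis points from there to the pointer, a small raised steel bar at the rim, 94 mm out, on the robot's side
- fitting: brass barrel (32 mm across) of the outlet that holds the tube, one of three outlets 120 degrees apart (the others: a hexagon plug, an empty one). Its z is the tube's axis, pointing out, leaning outward 30 degrees from vertical; its y is level, and parallel to the plinth's y when the outlet stands over the pointer. Origin at the bottom of the bore; barrel top at z = 31 mm
- collet (a joint): how far (m) the black plastic collet ring round the tube, on top of the fitting, is pressed down along the fitting's axis: 0 at rest, 0.008 at its hard stop; spring 4 N rising to about 10.5 N, springs back when let go. Ring 39 mm outside, 22 mm inside, 3.5 mm thick. How proud it stands is not given and differs: at rest its top is 42 to 50 mm from the fitting's origin
- teeth (a point): middle of the hidden teeth in the barrel, 26.5 mm from the fitting's origin. They lock over the tube's bead, free it when the ring is over 4.4 mm down, and close as it rises. The tube has 2.5 mm of play: fingertips that press the ring to its stop astride the tube, pinch it there and draw back bring the bead past the teeth; pressed under about 6.5 mm it locks again. It may be tried anew
- tube_mid (a point): centre of the straight steel tube stub: 12 mm across, 78 mm long, about 60 g; z axis along it to its free end. A bead 18 mm across and 4 mm thick lies 17 to 21 mm from the centre towards the inner end. Seated, its inner end rests at the fitting's origin, its free end stands 28 to 36 mm above the resting ring, and it wobbles about 3 degrees
- tray_in (a point): centre of the inner floor of the open steel parts tray, fixed: inside 142 x 122 mm (its x and y), walls 4 mm thick, rim 32 mm and inner floor 4 mm above the bench
- flux_tin_mid (a point): centre of a round tin, 67 mm across, 31 mm high; leave it alone
- wrench_mid (a point): centre of a flat steel wrench lying on the bench, 163 mm long (its y), 25 mm wide, 8 mm thick; leave it alone
- elbow_mid (a point): centre of a dark pipe elbow lying on the bench, 50 x 50 mm, 28 mm high; leave it alone

How it is judged:
By the outcome, as a careful person would: the job done as asked, in the order asked, and still so for the second after the job is handed in, with the robot touching nothing.
It also fails if it takes over 64 s, if anything falls off the work surface, if the arm or the gripper's body presses on something with over 40 N, if the wrist force passes 120 N, or if a joint passes its speed limit or range.

## Working session

There is one attempt and no reset: what is moved stays moved. The work goes in short steps, Python scripts to look and compute and a tool call to move; the robot and the scene stay as the last step left them, time stands still between calls to the robot, and variables do not carry over. Pictures are saved under pics/ and viewed, and the job is handed in when it is done.

Besides the shell and the picture viewer there is one more tool, called after "Emit:" as a command line: name --argument value ..., lists and objects as JSON in quotes. drive_tool: Moves the arm, as the interface text tells. Shift numbers are shares of 0.25 m and turn numbers shares of 360 degrees, none past 1 either way. Its arguments: {"type":"object","properties":{"commands":{"type":"array","items":{"type":"array","items":{"type":"array","items":{"type":"number","minimum":-1,"maximum":1}}}},"grip":{"type":"number"}},"required":["commands"]}

```bash
mkdir -p pics
cat > h.py <<'E'
import numpy as np, cv2, pickle
from bench import robot, imaging
def snap(name,tag):
    s=imaging.snapshot(name); pickle.dump(s,open(f'pics/{tag}.pkl','wb'))
    cv2.imwrite(f'pics/{tag}.png',s['pixels'][:,:,::-1]); return s
def load(tag): return pickle.load(open(f'pics/{tag}.pkl','rb'))
def ray(s,u,v):
    K=s['mtx']; d=np.array([s['k1'],0,0,0,0],float)
    p=cv2.undistortPoints(np.array([[[u,v]]],float),K,d)[0,0]
    return np.array([p[0],-p[1],-1.])
def world(s,u,v,z=None):
    """depth based, or plane at height z"""
    T=np.linalg.inv(s['extrinsics']); r=T[:3,:3]@ray(s,u,v); o=T[:3,3]
    if z is None:
        dz=s['z_map'][int(round(v)),int(round(u))]; return o+r*dz
    return o+r*(z-o[2])/r[2]
def proj(s,P):
    c=s['extrinsics']@np.append(P,1); x,y=c[0]/-c[2],-c[1]/-c[2]
    f=1+s['k1']*(x*x+y*y); K=s['mtx']
    return K[0,0]*x*f+K[0,2],K[1,1]*y*f+K[1,2]
def crop(tag,u0,v0,u1,v1,k):
    im=cv2.imread(f'pics/{tag}.png')[v0:v1,u0:u1]
    cv2.imwrite(f'pics/{tag}_c{u0}_{v0}.png',cv2.resize(im,None,fx=k,fy=k,interpolation=cv2.INTER_CUBIC))
E
python3 - <<'E'
from h import *
for n in ['scene','side','wrist']:
    s=snap(n,n+'0'); print(n,s['mtx'].round(1).tolist(),s['k1'],np.linalg.inv(s['extrinsics']).round(3).tolist())
print(robot.get_obs(), robot.pinch_z)
E
```

```text
scene [[472.5, 0.0, 314.3], [0.0, 472.5, 198.8], [0.0, 0.0, 1.0]] -0.10179294437476308 [[0.867, 0.369, -0.335, 0.061], [-0.498, 0.646, -0.579, -0.804], [0.003, 0.669, 0.744, 1.136], [0.0, 0.0, 0.0, 1.0]]
side [[372.8, 0.0, 309.4], [0.0, 372.8, 201.3], [0.0, 0.0, 1.0]] 0.005523991489754053 [[-0.918, 0.185, -0.352, 0.201], [-0.397, -0.477, 0.784, 0.684], [-0.022, 0.859, 0.511, 0.565], [0.0, 0.0, 0.0, 1.0]]
wrist [[330.3, 0.0, 313.1], [0.0, 330.3, 203.9], [0.0, 0.0, 1.0]] -0.020227694574497468 [[0.227, -0.936, -0.268, 0.047], [0.974, 0.217, 0.065, 0.554], [-0.002, -0.275, 0.961, 0.385], [0.0, 0.0, 0.0, 1.0]]
{'time': 0.15, 'joint_positions': array([ 1.23888549e+00,  8.77906355e-02,  1.37189672e+00, -2.28534023e-05,
        1.68361590e+00, -1.03095870e-01]), 'qvel': array([-0.00023684, -0.00240241, -0.00469969, -0.00077046,  0.00055961,
       -0.00142375]), 'joint_torque': array([ 1.52866094e-03, -3.40639830e+01, -3.02793646e+01,  7.18191289e-02,
        3.05141998e-02, -1.38127421e-04]), 'tool_pos': array([0.12460387, 0.5351981 , 0.16867543]), 'ee_rot': array([-1.6606155 ,  1.56908557, -1.88943302]), 'wrist_force': array([-0.94976146,  0.32358422, -0.11782212]), 'wrist_torque': array([0.02043515, 0.00055121, 0.01624326]), 'width': 0.09360627366016203} 0.0188
```

View pics/scene0.png

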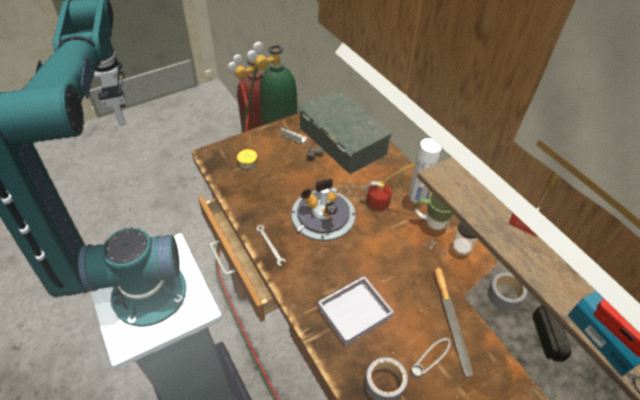

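View pics/side0.png

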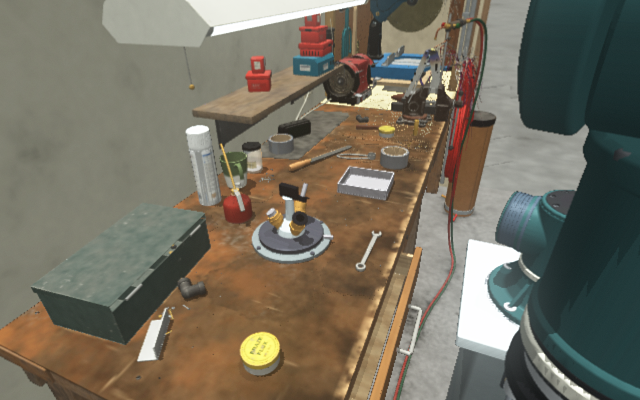

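View pics/wrist0.png

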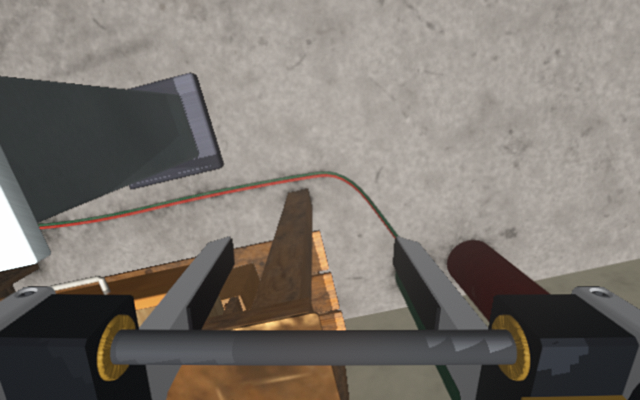

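Run:
```python
from h import *
crop('scene0',270,160,370,250,8)
crop('side0',240,170,345,270,7)
```

```text
(no output)
```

View pics/scene0_c270_160.png

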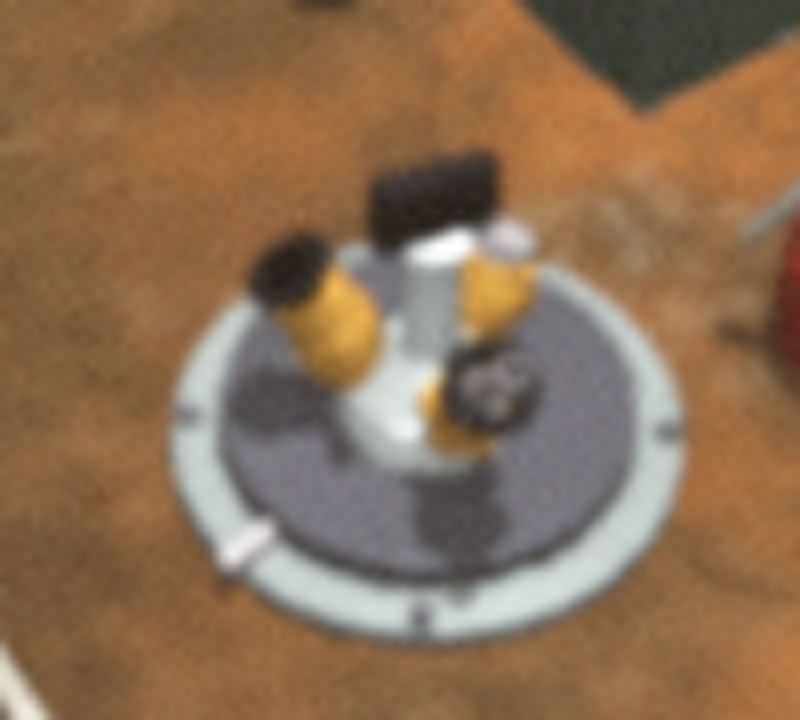

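View pics/side0_c240_170.png

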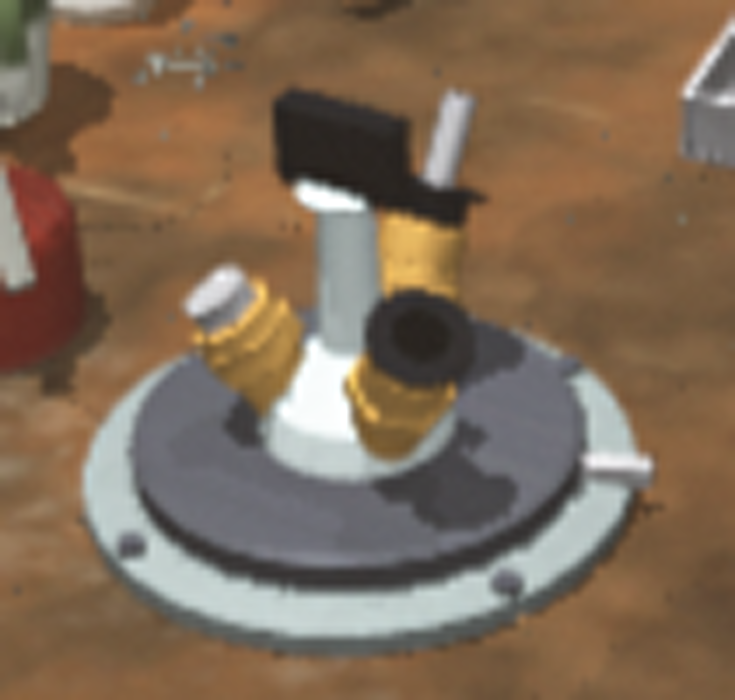

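Run:
```python
from h import *
s=load('scene0'); d=load('side0')
def f(c,o,k): return (c[0]/k+o[0]-0.5+.5/k, c[1]/k+o[1]-0.5+.5/k)
S=lambda a,b:f((a,b),(270,160),8); D=lambda a,b:f((a,b),(240,170),7)
# full point cloud
def cloud(s):
    v,u=np.mgrid[0:400,0:640]; K=s['mtx']
    p=cv2.undistortPoints(np.stack([u.ravel(),v.ravel()],1)[None].astype(float),K,np.array([s['k1'],0,0,0,0.]))[:,0] if 0 else cv2.undistortPoints(np.stack([u.ravel(),v.ravel()],1).reshape(-1,1,2).astype(float),K,np.array([s['k1'],0,0,0,0.]))[:,0]
    z=s['z_map'].ravel(); P=np.stack([p[:,0]*z,-p[:,1]*z,-z],1); T=np.linalg.inv(s['extrinsics'])
    W=P@T[:3,:3].T+T[:3,3]; W[z==0]=np.nan; return W.reshape(400,640,3)
for nm,s0,F,pts in (('scene',s,S,dict(pin=(275,525),pout=(222,562),pl=(170,430),pr=(687,430),pb=(425,640),tube=(487,385),knobtL=(375,180),knobtR=(495,152),hex=(510,240),empty=(290,265))),
                 ('side',d,D,dict(pin=(585,463),pout=(650,465),tubetop=(457,95),tubebase=(440,185),knobtl=(280,95),knobtr=(405,125),hex=(210,290),empty=(420,335)))):
    for k,c in pts.items():
        u,v=F(*c); print(nm,k,(round(u,1),round(v,1)),world(s0,u,v).round(4), end=' ')
        if k[0]=='p': print(world(s0,u,v,0.012).round(4))
        else: print()
from scipy.optimize import least_squares
for nm,s0,b in (('scene',s,(285,170,362,245)),('side',d,(245,175,340,270))):
    W=cloud(s0)[b[1]:b[3],b[0]:b[2]].reshape(-1,3)
    m=(W[:,2]>.143)&(W[:,2]<.165)
    Q=W[m]; print(nm,'knobtop n',m.sum(),Q.mean(0).round(4)); 
    e,V=np.linalg.eigh(np.cov((Q[:,:2]-Q[:,:2].mean(0)).T)); print(V[:,1],np.degrees(np.arctan2(V[1,1],V[0,1])),np.sqrt(e))
    hs=np.histogram(W[:,2],bins=np.arange(-.005,.17,.005)); print(hs[0].tolist())
# table z check
Ws=cloud(s); np.save('pics/Ws0.npy',Ws); np.save('pics/Wd0.npy',cloud(d))
print('table',Ws[260,330],Ws[310,350])
```

```text
scene pin (303.9, 225.2) [ 0.4834 -0.0118  0.0182] [ 0.4858 -0.0074  0.012 ]
scene pout (297.3, 229.8) [ 0.4565 -0.0194  0.0208] [ 0.4597 -0.0132  0.012 ]
scene pl (290.8, 213.3) [0.4773 0.0626 0.001 ] [0.4733 0.0542 0.012 ]
scene pr (355.4, 213.3) [ 0.6527 -0.0398  0.0034] [ 0.6482 -0.0456  0.012 ]
scene pb (322.7, 239.6) [ 0.5104 -0.0784  0.0049] [ 0.5076 -0.0829  0.012 ]
scene tube (330.4, 207.7) [ 0.5481 -0.0553  0.1058] 
scene knobtL (316.4, 182.1) [0.5407 0.0133 0.1542] 
scene knobtR (331.4, 178.6) [0.587  0.0059 0.1519] 
scene hex (333.3, 189.6) [0.6023 0.0164 0.0871] 
scene empty (305.8, 192.7) [0.5188 0.0382 0.0973] 
side pin (323.1, 235.7) [ 0.4793 -0.014   0.0184] [ 0.4826 -0.0222  0.012 ]
side pout (332.4, 236.0) [ 0.4571 -0.0201  0.0194] [ 0.4606 -0.0297  0.012 ]
side tubetop (304.9, 183.1) [ 0.5507 -0.0703  0.1244] 
side tubebase (302.4, 196.0) [ 0.5492 -0.0501  0.0982] 
side knobtl (279.6, 183.1) [0.5834 0.001  0.1536] 
side knobtr (297.4, 187.4) [0.5351 0.0049 0.1535] 
side hex (269.6, 211.0) [0.6063 0.0198 0.0816] 
side empty (299.6, 217.4) [0.5185 0.0344 0.0928] 
scene knobtop n 100 [0.5596 0.0031 0.1525]
[-0.9929243   0.11874903] 173.18008910245433 [0.00424901 0.01478817]
[702, 1945, 468, 436, 186, 204, 717, 192, 19, 21, 23, 37, 47, 39, 45, 54, 59, 63, 69, 63, 55, 58, 16, 12, 5, 23, 31, 15, 27, 17, 19, 43, 31, 0]
side knobtop n 125 [0.5578 0.0068 0.1503]
[-0.99327818  0.11575174] 173.35301372431846 [0.00356105 0.01470956]
[2358, 2643, 213, 709, 153, 294, 1095, 66, 49, 51, 66, 68, 82, 71, 67, 91, 94, 85, 103, 105, 94, 52, 27, 27, 20, 49, 33, 41, 35, 38, 37, 70, 3, 0]
table [ 4.92969719e-01 -1.49835625e-01  3.12933197e-04] [ 0.45418065 -0.31749121  0.00460364]
```

Run:
```python
from h import *
from scipy.optimize import least_squares
for nm,F,k,o,pts in (('scene0',None,8,(270,160),[(687,430),(662,520),(560,602),(425,635),(300,602),(215,530),(170,430),(200,335),(245,285)]),
                ('side0',None,7,(240,170),[(83,480),(110,550),(200,610),(330,632),(470,610),(590,550),(635,480)])):
    s=load(nm)
    P=np.array([world(s,a/k+o[0]-.5+.5/k,b/k+o[1]-.5+.5/k,.012)[:2] for a,b in pts])
    r=least_squares(lambda q:np.hypot(*(P-q[:2]).T)-q[2],[.56,0,.1],loss='soft_l1',f_scale=.002)
    print(nm,r.x.round(4),(1e3*r.fun).round(1))
    r=least_squares(lambda q:np.hypot(*(P-q[:2]).T)-.1,[.56,0],loss='soft_l1',f_scale=.002); print(r.x.round(4))
    W=np.load('pics/W%s0.npy'%('s' if nm[1]=='c' else 'd'))
    # pointer: points bright near
    c=r.x
    m=(np.abs(W[...,2]-.019)<.004)&(np.hypot(W[...,0]-c[0],W[...,1]-c[1])>.084)&(np.hypot(W[...,0]-c[0],W[...,1]-c[1])<.115)
    Q=W[m]; q=s['pixels'][m].min(1)
    Q=Q[q>150]; print('ptr',len(Q),Q.mean(0).round(4),Q.std(0).round(4))
    dd=Q.mean(0)[:2]-c; print('dir',np.degrees(np.arctan2(dd[1],dd[0])),np.hypot(*dd))
    # knob side faces
    m=(W[...,2]>.124)&(W[...,2]<.16)&(np.hypot(W[...,0]-c[0],W[...,1]-c[1])<.035)&(s['pixels'].max(2)<90)
    Q=W[m]; b=cv2.minAreaRect((Q[:,:2]*1000).astype(np.float32)); print('knob rect',len(Q),b)
```

```text
scene0 [0.563  0.0081 0.1012] [-0.6 -0.1 -0.4  3.   0.4 -2.8 -0.3 -0.2  1.3]
[0.5621 0.0072]
ptr 113 [ 0.5317 -0.026   0.0168] [0.0649 0.0468 0.0016]
dir -132.48100280096952 0.04501153008791056
knob rect 137 ((558.574951171875, 2.5072154998779297), (12.37629222869873, 46.26191711425781), 82.36814880371094)
side0 [0.5603 0.0019 0.1   ] [-0.3 -0.   0.7  0.3 -1.4  0.3  0.2]
[0.5603 0.0019]
ptr 19 [ 0.4675 -0.0177  0.0192] [0.0063 0.0031 0.0009]
dir -168.0598938215035 0.09493595271170238
knob rect 252 ((560.177490234375, 4.929281711578369), (15.60781478881836, 50.986534118652344), 83.3363037109375)
```

```bash
cat >> h.py <<'E'
from scipy.spatial.transform import Rotation as Ro
def pose(): 
    o=robot.get_obs(); return o['tool_pos'],Ro.from_euler('xyz',o['ee_rot']).as_matrix(),o
def tgt(P,yd=None):
    """shift fractions in tool axes to world P; and roll needed to bring tool y to yaw yd(deg) (mod 180)"""
    p,R,o=pose(); s=R.T@(np.array(P)-p)/.25
    print('t',round(o['time'],2),'tcp',p.round(4),'shift frac',s.round(4),'yaw tool y',np.degrees(np.arctan2(R[1,1],R[0,1])).round(2),'tool x',R[:,0].round(3),'q',o['joint_positions'].round(3),'w',round(o['width'],4))
    if yd is not None:
        a=np.degrees(np.arctan2(R[1,1],R[0,1])); print('roll deg about world z',[round((yd+k-a+180)%360-180,2) for k in(0,180)])
    return s
E
python3 - <<'E'
from h import *
print(pose()[1].round(3)); tgt([.56,.004,.25],-97)
W=np.load('pics/Ws0.npy')
E
```

```text
[[-0.001  0.227  0.974]
 [-0.002  0.974 -0.227]
 [-1.    -0.002 -0.   ]]
t 0.15 tcp [0.1246 0.5352 0.1687] shift frac [-0.3228 -1.6749  2.1781] yaw tool y 76.89 tool x [-0.001 -0.002 -1.   ] q [ 1.239  0.088  1.372 -0.     1.684 -0.103] w 0.0936
roll deg about world z [np.float64(-173.89), np.float64(6.11)]
```

Emit:
drive_tool --commands '[[[-0.16, 0, 0, -0.017], [-0.16, 0, 0, 0], [-0.12, -0.11, 0.14, 0], [0, -0.11, 0.14, 0], [0, -0.11, 0.14, 0], [0, -0.11, 0.14, 0], [0, -0.11, 0.14, 0], [0, -0.11, 0.14, 0], [0, -0.11, 0.14, 0], [0, -0.11, 0.14, 0], [0, -0.11, 0.14, 0], [0, -0.11, 0.14, 0], [0, -0.11, 0.14, 0], [0, -0.11, 0.14, 0], [0, -0.11, 0.14, 0], [0, 0, 0, 0]]]' --grip 0.43

```text
time: 1.75
tool_pos: [0.5331, 0.1236, 0.2751]
ee_rot: [-2.405, 1.567, -2.534]
wrist_force: [0.2, 0.9, -0.3]
width: 0.0406
```

Run:
```python
from h import *
tgt([.56,.004,.28],83)
snap('wrist','wrist1')
```

```text
t 1.75 tcp [0.5331 0.1236 0.2751] shift frac [-0.0189 -0.4606  0.1678] yaw tool y 82.64 tool x [-0.003 -0.002 -1.   ] q [ 0.125  0.088  1.162 -0.002  1.894 -1.318] w 0.0406
roll deg about world z [np.float64(0.36), np.float64(-179.64)]
```

View pics/wrist1.png

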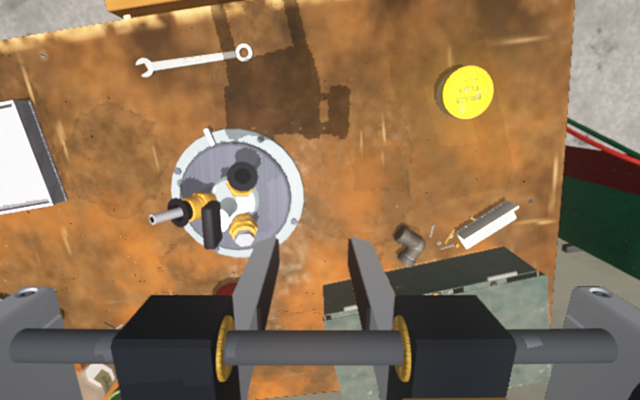

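Run:
```python
from h import *
crop('wrist1',140,115,320,265,4)
```

```text
(no output)
```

View pics/wrist1_c140_115.png

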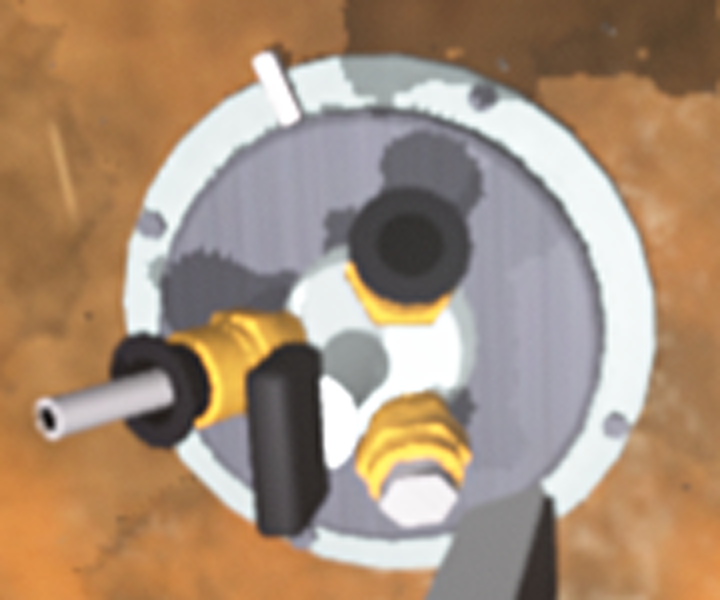

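```bash
cat >> h.py <<'E'
def cloud(s):
    v,u=np.mgrid[0:400,0:640]
    p=cv2.undistortPoints(np.stack([u.ravel(),v.ravel()],1).reshape(-1,1,2).astype(float),s['mtx'],np.array([s['k1'],0,0,0,0.]))[:,0]
    z=s['z_map'].ravel(); P=np.stack([p[:,0]*z,-p[:,1]*z,-z],1); T=np.linalg.inv(s['extrinsics'])
    W=P@T[:3,:3].T+T[:3,3]; W[z==0]=np.nan; return W.reshape(400,640,3)
E
python3 - <<'E'
from h import *
from scipy.optimize import least_squares
s=load('wrist1');W=cloud(s);k=4
g=lambda a,b,z=None:world(s,a/k+140-.5+.5/k,b/k+115-.5+.5/k,z)
pts=[(395,52),(485,75),(580,140),(640,240),(655,340),(643,430),(330,563),(128,270),(152,190),(205,120)]
P=np.array([g(a,b,.012)[:2] for a,b in pts])
r=least_squares(lambda q:np.hypot(*(P-q[:2]).T)-q[2],[.56,0,.1],loss='soft_l1',f_scale=.002); print(r.x.round(4),(1e3*r.fun).round(1))
c=r.x[:2]
for n,a,b in(('out',264,58),('in',290,122),('tubetop',47,418),('tubeb',165,388)):
    q=g(a,b); print(n,q.round(4),g(a,b,.018).round(4),np.degrees(np.arctan2(*(g(a,b,.018)[:2]-c)[::-1])).round(2))
px=s['pixels'].max(2); rr=np.hypot(W[...,0]-c[0],W[...,1]-c[1])
m=(W[...,2]>.12)&(W[...,2]<.16)&(rr<.035)&(px<110); Q=W[m]; print(len(Q),Q[:,2].max(),cv2.minAreaRect((Q[:,:2]*1000).astype(np.float32)))
m&=W[...,2]>.15; Q=W[m]; print(len(Q),Q.mean(0),cv2.minAreaRect((Q[:,:2]*1000).astype(np.float32)))
E
```

```text
[0.5637 0.0044 0.1005] [ 1.2  0.6  0.2 -1.2 -1.8  1.5  0.5 -0.3 -0.4 -0.3]
out [ 0.4598 -0.0193  0.0215] [ 0.4598 -0.0204  0.018 ] -166.53
in [ 0.4828 -0.0152  0.0205] [ 0.4829 -0.016   0.018 ] -165.81
tubetop [ 0.5521 -0.0724  0.1236] [ 0.5801 -0.1316  0.018 ] -83.12
tubeb [ 0.5544 -0.0478  0.0963] [ 0.5742 -0.0838  0.018 ] -83.23
803 0.15748814180081128 ((561.103759765625, 3.6349754333496094), (15.07676887512207, 48.73363494873047), 81.97798919677734)
541 [0.56087298 0.00503905 0.15468782] ((561.3718872070312, 3.546506881713867), (14.95904541015625, 48.263545989990234), 81.30188751220703)
```

Emit:
drive_tool --commands '[[[0, -0.115, 0.043, 0], [0, -0.115, 0.043, 0], [0, -0.115, 0.043, 0], [0, -0.115, 0.043, 0], [0.1, 0, 0, 0], [0.1, 0, 0, 0], [0, 0, 0, 0]]]'

```text
time: 2.5
tool_pos: [0.5567, 0.0095, 0.2235]
ee_rot: [3.101, 1.563, 2.98]
wrist_force: [0.1, -0.1, 0.2]
width: 0.0401
```

Run:
```python
from h import *
tgt([.561,.004,.125],82.5)
```

```text
t 2.5 tcp [0.5567 0.0095 0.2235] shift frac [ 0.3936 -0.0201  0.0228] yaw tool y 83.08 tool x [-0.008  0.001 -1.   ] q [-8.500e-02  1.060e-01  1.245e+00  1.000e-03  1.799e+00 -1.535e+00] w 0.0401
roll deg about world z [np.float64(-0.58), np.float64(179.42)]
```

Emit:
drive_tool --commands '[[[0.13, -0.02, 0.02, 0], [0.13, 0, 0, 0], [0, 0, 0, 0], [0, 0, 0, 0]]]'

```text
time: 2.9
tool_pos: [0.5637, 0.0036, 0.1638]
ee_rot: [0.656, 1.57, 0.535]
wrist_force: [-0.1, -0.1, 1.0]
width: 0.0402
```

Run:
```python
from h import *
tgt([.561,.004,.125],82.5)
s=snap('side','side2'); crop('side2',220,110,380,270,4)
```

```text
t 2.9 tcp [0.5637 0.0036 0.1638] shift frac [ 0.1551  0.0003 -0.0112] yaw tool y 83.08 tool x [ 0.  0. -1.] q [-0.094  0.119  1.348  0.     1.675 -1.544] w 0.0402
roll deg about world z [np.float64(-0.58), np.float64(179.42)]
```

View pics/side2_c220_110.png

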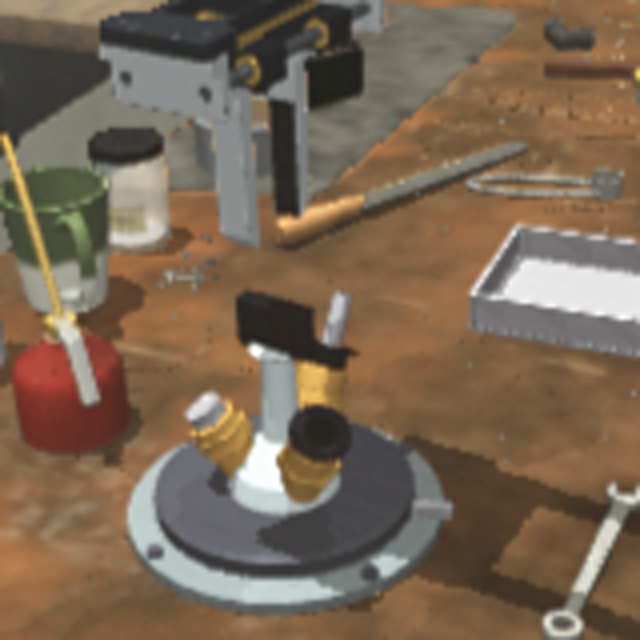

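Run:
```python
from h import *
s=load('side2')
for P in ([.5637,.0036,.1638],[.561,.004,.154]): 
    u,v=proj(s,P); print((u-220)*4,(v-110)*4)
p,R,o=pose(); print(p,o['time'],o['joint_positions'])
W=cloud(s)
for a,b in((250,240),(290,210),(275,300)): print(W[b//4+110,a//4+220])
```

```text
265.347847720494 284.6608199484042
270.0972454840519 300.62646581742445
[0.56469307 0.00331933 0.16514285] 2.95 [-9.46753026e-02  1.17963817e-01  1.34594384e+00  2.26608371e-04
  1.67427879e+00 -1.54452331e+00]
[0.55592138 0.03514458 0.20826657]
[ 0.55748627 -0.01814891  0.2041844 ]
[0.5601283  0.00323514 0.15419864]
```

Run:
```python
from h import *
s=snap('wrist','wrist3'); T=np.linalg.inv(s['extrinsics']); print(T.round(3))
p,R,o=pose(); print(p,(R.T@(T[:3,3]-p)).round(4))
s0=load('wrist0');print(np.linalg.inv(s0['extrinsics'])[:3,3])
s=load('side2');W=cloud(s)
for a,b in((250,160),(250,200),(245,230),(240,240),(255,240),(230,235),(290,210),(285,200)): print(a,b,W[b//4+110,a//4+220].round(4), s['pixels'][b//4+110,a//4+220])
```

```text
[[ 0.121 -0.953 -0.277  0.484]
 [ 0.993  0.116  0.034  0.013]
 [-0.    -0.279  0.96   0.382]
 [ 0.     0.     0.     1.   ]]
[0.56514264 0.00316106 0.16572012] [-0.2163  0.     -0.0803]
[0.04668798 0.5536539  0.38533653]
250 160 [0.5547 0.0314 0.2541] [126 127 124]
250 200 [0.5554 0.0331 0.2314] [123 126 125]
245 230 [0.5576 0.0357 0.2155] [132 135 134]
240 240 [0.5639 0.0298 0.2045] [109 105 100]
255 240 [0.5574 0.0279 0.2047] [119 122 121]
230 235 [0.5697 0.0322 0.2094] [130 134 134]
290 210 [ 0.5575 -0.0181  0.2042] [44 40 35]
285 200 [ 0.5602 -0.019   0.2084] [44 40 36]
```

View pics/wrist3.png

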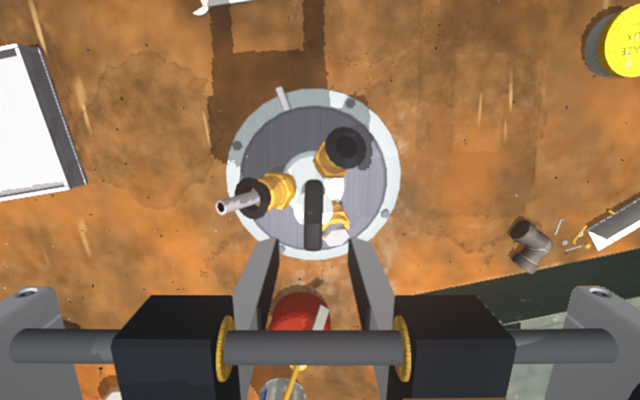

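Run:
```python
from h import *
s=load('wrist3');W=cloud(s)
for u,v in((272,245),(268,250),(262,260),(276,242),(355,245),(360,252),(313,190),(314,240)): print(u,v,W[v,u].round(4))
print([pose()[0].round(4).tolist() for _ in range(3)])
s=snap('side','side4'); W=cloud(s); b=W[120:180,265:300]
m=(s['pixels'][120:180,265:300].astype(int)); 
print(W[240//4+110,250//4+220])
print(proj(s,[.5637,.0036,.1638]))
# Kinematic check
```

```text
272 245 [ 0.5524 -0.0178  0.2163]
268 250 [ 0.5524 -0.0191  0.2224]
262 260 [ 0.552  -0.0204  0.2348]
276 242 [ 0.5541 -0.0167  0.2082]
355 245 [0.5578 0.0268 0.2161]
360 252 [0.558  0.0283 0.2254]
313 190 [0.5397 0.0061 0.1546]
314 240 [0.5772 0.0023 0.1554]
[[0.5651, 0.0032, 0.1657], [0.5651, 0.0032, 0.1657], [0.5651, 0.0032, 0.1657]]
[0.55912247 0.02929154 0.20504762]
(np.float64(286.3369619301235), np.float64(181.16520498710105))
```

```bash
python3 - <<'E'
from h import *
s=load('wrist0');W=cloud(s);T=np.linalg.inv(s['extrinsics'])
E=s['extrinsics']
for t,pts in(('wrist0',((231,240),(228,245),(222,250),(400,242),(405,250))),('wrist1',((276,241),(272,247),(355,243),(352,241))),('wrist3',((278,240),(276,242),(351,240),(354,242)))):
    s=load(t); 
    for u,v in pts: 
        r=ray(s,u,v)*s['z_map'][v,u]; print(t,u,v,r.round(4))
E
python3 - <<'E'
import sys; sys.path.insert(0,'.')
from h import *
crop('/../wrist3',230,220,400,300,4) if 0 else None
import os; os.chdir('.'); crop('wrist3',220,220,420,320,4); crop('side4',220,110,380,210,5)
E
```

```text
wrist0 231 240 [-0.0475 -0.0209 -0.1907]
wrist0 228 245 [-0.047  -0.0227 -0.1821]
wrist0 222 250 [-0.0485 -0.0246 -0.1755]
wrist0 400 242 [ 0.0482 -0.0211 -0.1829]
wrist0 405 250 [ 0.0481 -0.0241 -0.1726]
wrist1 276 241 [-0.0211 -0.0211 -0.1878]
wrist1 272 247 [-0.022  -0.023  -0.1763]
wrist1 355 243 [ 0.023  -0.0215 -0.1813]
wrist1 352 241 [ 0.0218 -0.0209 -0.1855]
wrist3 278 240 [-0.0202 -0.0208 -0.19  ]
wrist3 276 242 [-0.021  -0.0216 -0.1869]
wrist3 351 240 [ 0.0218 -0.0208 -0.1903]
wrist3 354 242 [ 0.0226 -0.0211 -0.1826]
```

View pics/wrist3_c220_220.png

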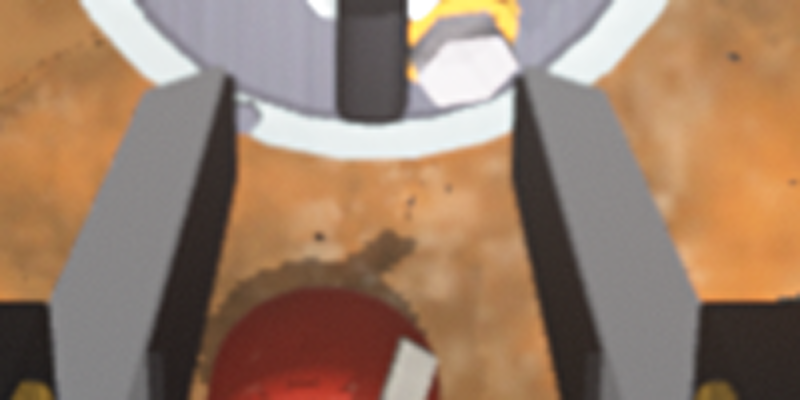

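View pics/side4_c220_110.png

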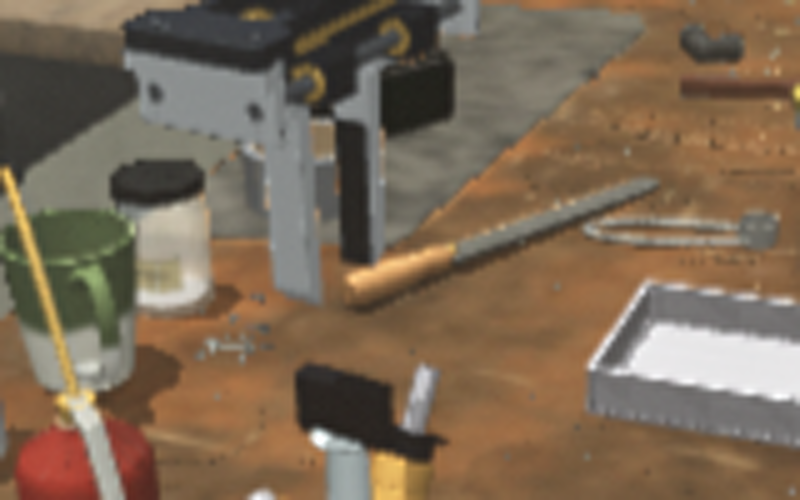

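Emit:
drive_tool --commands '[[[0.08, 0, -0.01, 0], [0.08, 0, 0, 0], [0, 0, 0, 0]]]'

```text
time: 3.35
tool_pos: [0.5603, 0.0032, 0.1214]
ee_rot: [3.122, 1.568, 3.0]
wrist_force: [-0.7, -0.2, 0.6]
width: 0.0405
```

Run:
```python
from h import *
tgt([.561,.004,.125],82.5)
s=snap('side','side5'); crop('side5',220,130,360,250,5)
print(pose()[2]['wrist_force'])
```

```text
t 3.35 tcp [0.5603 0.0032 0.1214] shift frac [-0.0142  0.0034  0.0023] yaw tool y 83.02 tool x [-0.003  0.    -1.   ] q [-0.096  0.127  1.423  0.     1.595 -1.544] w 0.0405
roll deg about world z [np.float64(-0.52), np.float64(179.48)]
[ 0.32515731 -0.44640694  0.18696854]
```

View pics/side5_c220_130.png

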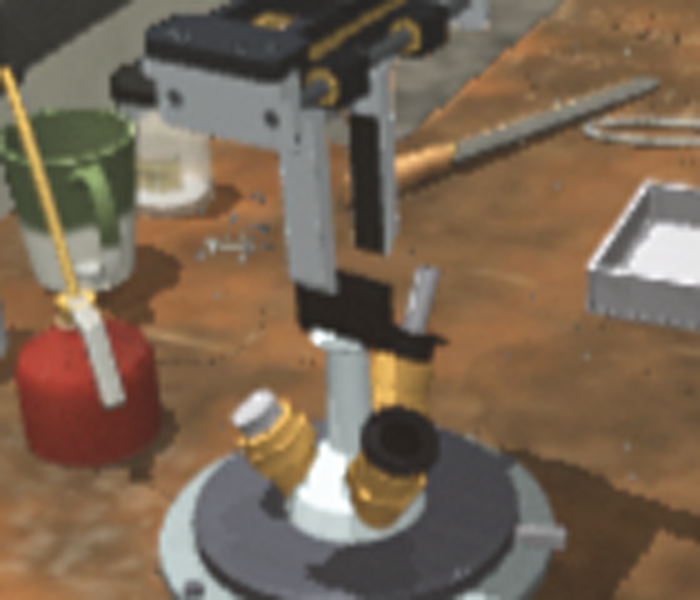

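Emit:
drive_tool --commands '[[[0, 0, 0, 0], [0, 0, 0, 0], [0, 0, 0, 0], [0, 0, 0, 0], [0, 0, 0, 0]]]' --grip 0.1

```text
time: 3.9
tool_pos: [0.5615, 0.003, 0.1229]
ee_rot: [0.152, 1.57, 0.03]
wrist_force: [-0.4, 0.5, 0.1]
width: 0.0097
```

Run:
```python
from h import *
tgt([.561,.004,.125],82.5)
s=snap('side','side6'); crop('side6',220,130,360,250,5);crop('side6',240,80,320,250,4)
snap('wrist','wrist6')
```

```text
t 3.9 tcp [0.5615 0.003  0.1229] shift frac [-0.0084  0.0038 -0.0023] yaw tool y 83.01 tool x [ 0.001  0.    -1.   ] q [-0.096  0.126  1.421  0.     1.594 -1.545] w 0.0097
roll deg about world z [np.float64(-0.51), np.float64(179.49)]
```

View pics/side6_c220_130.png

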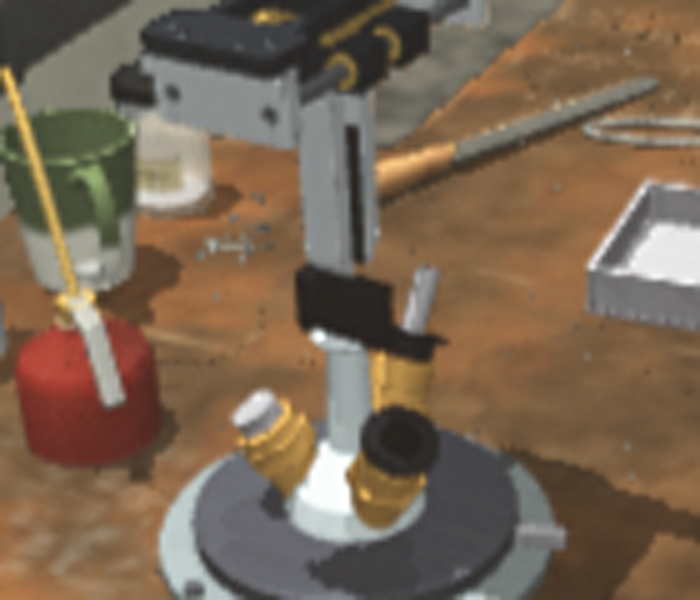

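View pics/wrist6.png

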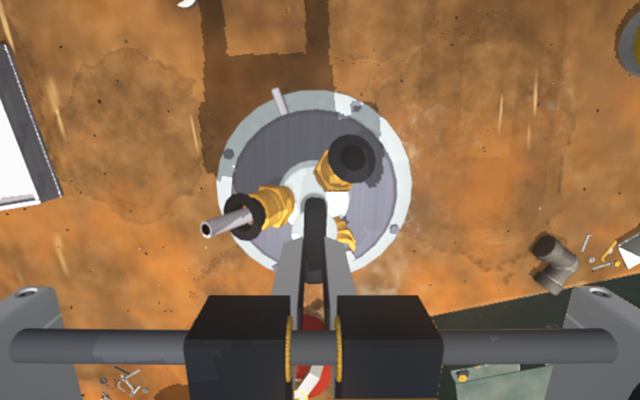

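Emit:
drive_tool --commands '[[[0, 0, 0, 0], [0, 0, 0, 0], [0, 0, 0, 0], [0, 0, 0, 0], [0.05, 0, 0, 0], [0.05, 0, 0, 0], [0.045, 0, 0, 0], [0, 0, 0, 0]]]' --grip 0.4

```text
time: 4.8
tool_pos: [0.5591, 0.0032, 0.0828]
ee_rot: [-3.127, 1.565, 3.034]
wrist_force: [0.1, -0.7, -0.1]
width: 0.0378
```

Emit:
drive_tool --commands '[[[0, 0, 0, 0], [0, 0, 0, 0], [0, 0, 0, 0], [0, 0, 0, 0], [0, 0, 0, 0], [0, 0, 0, 0]]]' --grip 0

```text
time: 5.4
tool_pos: [0.5619, 0.0036, 0.087]
ee_rot: [0.629, 1.569, 0.507]
wrist_force: [1.2, 2.6, 2.0]
width: 0.0135
```

Run:
```python
from h import *
tgt([.561,.004,.085],13.2)
s=snap('side','side7'); crop('side7',220,130,360,250,5)
print(pose()[2]['wrist_force'])
```

```text
t 5.4 tcp [0.5619 0.0036 0.087 ] shift frac [ 0.008   0.0012 -0.0036] yaw tool y 83.04 tool x [ 0.002  0.001 -1.   ] q [-9.500e-02  1.420e-01  1.474e+00  1.000e-03  1.523e+00 -1.545e+00] w 0.0135
roll deg about world z [np.float64(-69.84), np.float64(110.16)]
[0.90341928 2.79334925 2.56755324]
```

View pics/side7_c220_130.png

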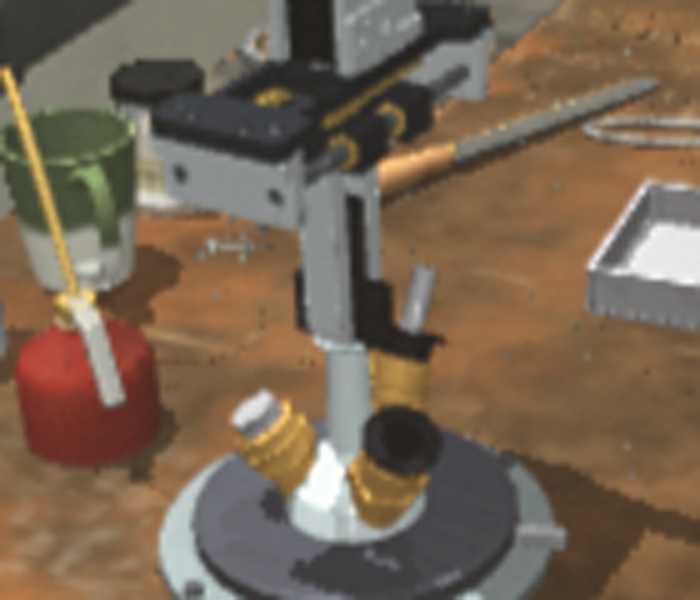

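Emit:
drive_tool --commands '[[[0, 0, 0, 0.0097], [0, 0, 0, 0.0194], [0, 0, 0, 0.0194], [0, 0, 0, 0.0194], [0, 0, 0, 0.0194], [0, 0, 0, 0.0194], [0, 0, 0, 0.0194], [0, 0, 0, 0.0194], [0, 0, 0, 0.0194], [0, 0, 0, 0.0194], [0, 0, 0, 0.0097], [0, 0, 0, 0], [0, 0, 0, 0], [0, 0, 0, 0]]]'

```text
time: 6.85
tool_pos: [0.5624, 0.0041, 0.087]
ee_rot: [1.923, 1.567, 0.583]
wrist_force: [2.7, 4.8, 1.2]
width: 0.0134
```

Run:
```python
from h import *
tgt([.561,.004,.085],13.2)
s=snap('side','side8'); crop('side8',220,130,360,250,5)
print(pose()[2]['wrist_force'])
```

```text
t 6.85 tcp [0.5624 0.0041 0.087 ] shift frac [ 0.008  -0.0058 -0.0008] yaw tool y 13.19 tool x [ 0.003  0.002 -1.   ] q [-0.095  0.143  1.474  0.002  1.522 -0.325] w 0.0134
roll deg about world z [np.float64(0.01), np.float64(-179.99)]
[2.00206464 4.24341423 1.3575181 ]
```

View pics/side8_c220_130.png

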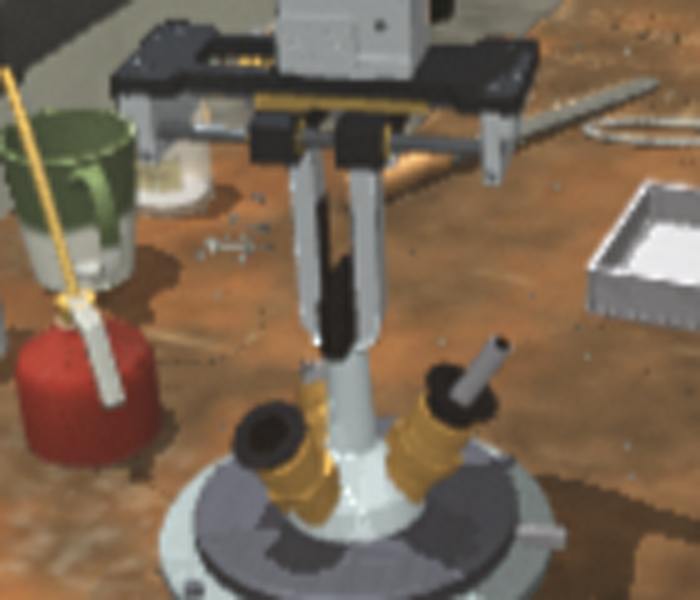

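Emit:
drive_tool --commands '[[[0, 0, 0, 0], [0, 0, 0, 0], [0, 0, 0, 0], [-0.1, 0, 0, 0], [-0.15, 0, 0, 0], [-0.15, 0, 0, 0], [0, 0, -0.15, 0], [0, 0, -0.05, 0], [0, 0, 0, 0], [0, 0, 0, 0]]]' --grip 0.4

```text
time: 7.9
tool_pos: [0.5493, 0.0511, 0.1849]
ee_rot: [-1.378, 1.568, -2.719]
wrist_force: [-0.0, -0.5, 0.2]
width: 0.0373
```

Run:
```python
from h import *
tgt([.561,.004,.085],13.2)
s=snap('wrist','wrist9'); snap('side','side9'); snap('scene','scene9'); crop('scene9',270,160,370,250,8); crop('side9',240,170,345,270,7)
```

```text
t 7.9 tcp [0.5493 0.0511 0.1849] shift frac [0.3997 0.0036 0.1938] yaw tool y 13.19 tool x [-0.002 -0.001 -1.   ] q [-9.000e-03  9.100e-02  1.337e+00 -1.000e-03  1.716e+00 -2.400e-01] w 0.0373
roll deg about world z [np.float64(0.01), np.float64(-179.99)]
```

View pics/wrist9.png

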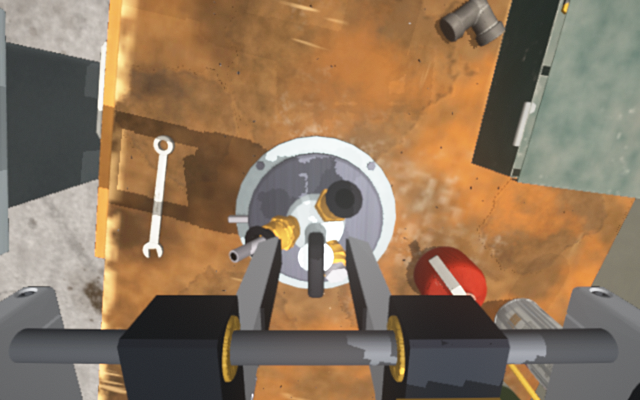

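View pics/side9_c240_170.png

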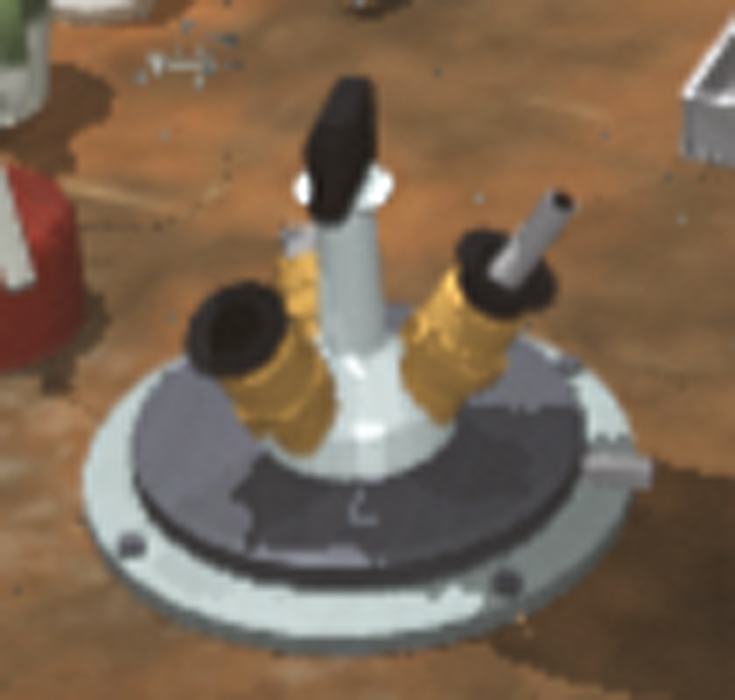

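View pics/scene9_c270_160.png

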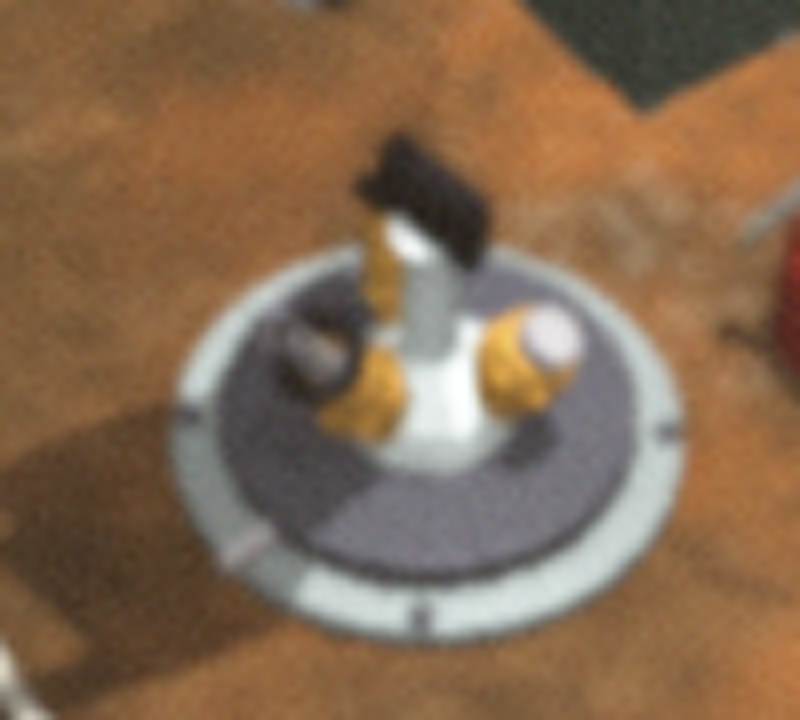

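Run:
```python
from h import *
crop('wrist9',215,125,405,300,4)
c=np.array([.561,.004])
for t,(u0,v0,u1,v1) in (('wrist9',(210,120,400,310)),('side9',(245,175,345,270)),('scene9',(285,170,362,245))):
    s=load(t);W=cloud(s)[v0:v1,u0:u1];px=s['pixels'][v0:v1,u0:u1].astype(int)
    rr=np.hypot(W[...,0]-c[0],W[...,1]-c[1]); th=np.degrees(np.arctan2(W[...,1]-c[1],W[...,0]-c[0]))
    k=(W[...,2]>.122)&(W[...,2]<.16)&(rr<.032)&(px.max(2)<110)
    print(t,'knob',k.sum(),cv2.minAreaRect((W[k][:,:2]*1000).astype(np.float32)))
    m=(rr>.03)&(rr<.085)&(np.abs((th+167+180)%360-180)<30)&(W[...,2]>.07)
    r=m&(px.max(2)<75)&(W[...,2]<.13); Q=W[r]; print(' ring',len(Q),Q.mean(0).round(4),np.median(Q,0).round(4),'dir',np.degrees(np.arctan2(*(Q.mean(0)[:2]-c)[::-1])).round(1))
    tb=(rr>.055)&(rr<.11)&(np.abs((th+167+180)%360-180)<30)&(W[...,2]>.1)&(W[...,2]<.15); Q=W[tb];print(' tube',len(Q),Q.mean(0).round(4) ,'top', Q[Q[:,2]>Q[:,2].max()-.006].mean(0).round(4))
```

```text
wrist9 knob 958 ((562.7324829101562, 4.2744293212890625), (13.502086639404297, 49.837520599365234), 13.263452529907227)
 ring 299 [5.027e-01 2.000e-04 9.830e-02] [0.5016 0.0025 0.0961] dir -176.2
 tube 359 [ 0.4965 -0.0091  0.1182] top [ 0.4918 -0.0115  0.1252]
side9 knob 159 ((559.0258178710938, 4.18449592590332), (13.455033302307129, 50.223114013671875), 11.85452651977539)
 ring 97 [ 0.5057 -0.0045  0.0958] [ 0.5051 -0.002   0.0948] dir -171.3
 tube 61 [ 0.4932 -0.0088  0.1142] top [ 0.4883 -0.011   0.1236]
scene9 knob 142 ((559.2481689453125, 4.087484359741211), (14.957284927368164, 51.427223205566406), 10.37694263458252)
 ring 56 [ 0.5065 -0.0053  0.0964] [ 0.5059 -0.0044  0.0957] dir -170.3
 tube 34 [ 0.495  -0.0127  0.1177] top [ 0.4895 -0.0116  0.1269]
```

View pics/wrist9_c215_125.png

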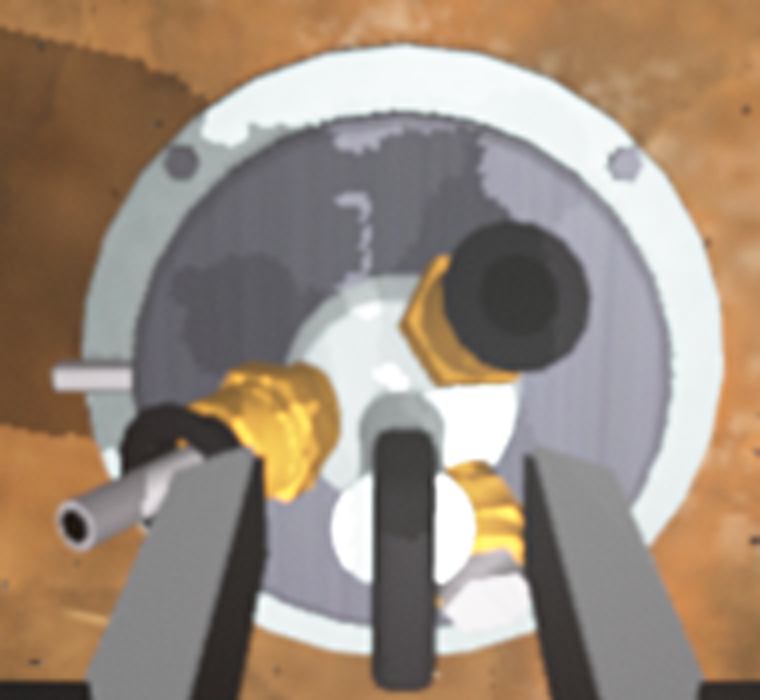

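Run:
```python
from h import *
from scipy.optimize import least_squares
s=load('wrist9');k=4
g=lambda a,b,z=None:world(s,a/k+215-.5+.5/k,b/k+125-.5+.5/k,z)
pts=[(83,320),(110,230),(170,150),(270,75),(405,45),(540,75),(650,150),(712,260),(722,340),(710,430),(660,530),(270,615),(400,652)]
P=np.array([g(a,b,.012)[:2] for a,b in pts])
r=least_squares(lambda q:np.hypot(*(P-q[:2]).T)-q[2],[.56,0,.1],loss='soft_l1',f_scale=.002); print(r.x.round(4),(1e3*r.fun).round(1))
c=r.x[:2]
for n,a,b,z in(('out',53,377,.019),('in',131,377,.019),('tubetop',76,524,.127)):
    q=g(a,b,z); print(n,q.round(4),g(a,b).round(4),np.degrees(np.arctan2(*(q[:2]-c)[::-1])).round(2))
a,b=g(53,377,.019),g(131,377,.019); print(np.degrees(np.arctan2(*(a-b)[:2][::-1])))
```

```text
[0.5634 0.005  0.0985] [ 1.8  0.7 -1.1 -0.4 -0.1 -0.6  0.7  0.6 -0.4 -0.3  0.3 -2.2  0.7]
out [ 0.4586 -0.0204  0.019 ] [ 0.4588 -0.02    0.0199] -166.37
in [ 0.4819 -0.0149  0.019 ] [ 0.4821 -0.0141  0.021 ] -166.27
tubetop [ 0.4899 -0.0117  0.127 ] [ 0.4897 -0.0124  0.1257] -167.15
-166.73649774260437
```

Emit:
drive_tool --commands '[[[0, 0, 0, -0.0227], [0, 0, 0, -0.0227], [0, 0, 0, -0.0227], [0, 0, 0, -0.0227], [0, 0, 0, -0.0227], [0, 0, 0, -0.0227], [0, 0, 0, -0.0227], [0, 0, 0, -0.0227], [0, 0, 0, -0.0227], [0, 0, 0, -0.0227], [0, 0, 0, -0.023], [0, -0.047, -0.083, 0], [0, -0.047, -0.083, 0], [0, -0.047, -0.083, 0], [0, -0.047, -0.083, 0], [0, 0, 0, 0], [0, 0, 0, 0]]]' --grip 0.24

```text
time: 9.75
tool_pos: [0.48, -0.0135, 0.1862]
ee_rot: [0.522, 1.57, 0.751]
wrist_force: [0.2, -0.8, -0.2]
width: 0.0224
```

Run:
```python
from h import *
tgt([.479,-.0143,.10],103.2)
s=snap('wrist','wrist10'); crop('wrist10',220,120,420,280,4)
```

```text
t 9.75 tcp [ 0.48   -0.0135  0.1862] shift frac [ 0.3447 -0.0024 -0.0048] yaw tool y 103.08 tool x [ 0.  0. -1.] q [-0.147 -0.072  1.499  0.     1.715 -1.946] w 0.0224
roll deg about world z [np.float64(0.12), np.float64(-179.88)]
```

View pics/wrist10_c220_120.png

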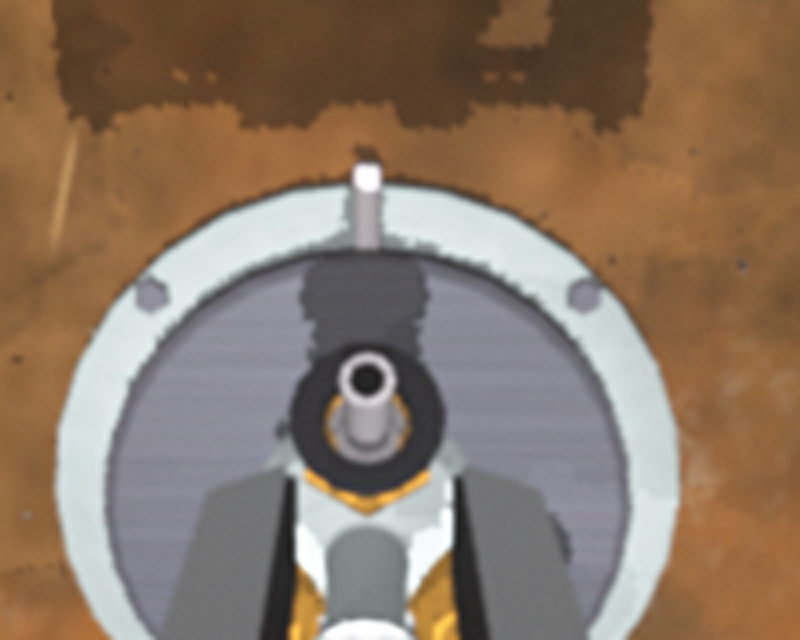

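Run:
```python
from h import *
s=load('wrist10');k=4;W=cloud(s)
g=lambda a,b,z=None:world(s,a/k+220-.5+.5/k,b/k+120-.5+.5/k,z).round(4)
for n,a,b in(('tube rim',368,358),('rimL',345,380),('rimR',391,380),('rim bot',368,402),('ringL',300,420),('ringR',435,420),('ringTop',368,350),('ringbotfront',368,480),('ring low L',325,470),('ringlowR',410,470),('tubebase',368,435)): print(n,g(a,b))
print('top ctr',g(368,380,.127))
for a,b in((285,480),(280,490),(275,500),(462,480),(470,490),(215,495),(240,485)): print('tip',g(a,b))
p,R,o=pose();T=np.linalg.inv(s['extrinsics'])
print(p)
# ring points
c=np.array([.561,.004]);u=np.array([-.9736,-.2284])
px=s['pixels'].astype(int)
d=W[...,:2]-c; rad=d@u; tan=d@np.array([-u[1],u[0]])
m=(rad>.03)&(rad<.085)&(np.abs(tan)<.022)&(px.max(2)<85)&(W[...,2]>.085)&(W[...,2]<.125)
Q=np.stack([rad[m],tan[m],W[...,2][m]],1); A=np.c_[Q[:,0],Q[:,1],np.ones(len(Q))]
co=np.linalg.lstsq(A,Q[:,2],rcond=None)[0]; res=Q[:,2]-A@co; ok=np.abs(res)<.003
co=np.linalg.lstsq(A[ok],Q[ok,2],rcond=None)[0]; print(len(Q),ok.sum(),'plane',co,'slope deg',np.degrees(np.arctan(co[0])),'rad range',Q[ok,0].min(),Q[ok,0].max(),'tan',Q[ok,1].min(),Q[ok,1].max(),'z at .0565',co[0]*.0565+co[2])
```

```text
tube rim [ 0.4854 -0.0139  0.122 ]
rimL [ 0.4908 -0.0178  0.1244]
rimR [ 0.488  -0.0081  0.1261]
rim bot [ 0.4933 -0.012   0.1286]
ringL [ 0.5119 -0.025   0.0976]
ringR [0.5038 0.007  0.0994]
ringTop [ 0.493  -0.0123  0.0897]
ringbotfront [ 0.5199 -0.006   0.1065]
ring low L [ 0.5202 -0.0166  0.1054]
ringlowR [0.516  0.0035 0.1044]
tubebase [ 0.511  -0.0081  0.1001]
top ctr [ 0.4888 -0.0131  0.127 ]
tip [ 0.4742 -0.0281  0.2281]
tip [ 0.4737 -0.0285  0.233 ]
tip [ 0.4738 -0.029   0.2365]
tip [ 0.4691 -0.0033  0.2264]
tip [ 0.4679 -0.0029  0.2326]
tip [ 0.476  -0.0371  0.2342]
tip [ 0.4748 -0.0341  0.2318]
[ 0.4801812  -0.01310673  0.18608658]
679 502 plane [-5.43038199e-01 -1.48672290e-04  1.27958336e-01] slope deg -28.503650514901032 rad range 0.03878705194925184 0.06950837688291309 tan -0.017664751819997184 0.018622788337359236 z at .0565 0.09727667766011512
```

Emit:
drive_tool --commands '[[[0.1, -0.006, 0, 0], [0.15, 0, 0, 0], [0.094, 0, 0, 0], [0, 0, 0, 0], [0.042, 0, 0.024, 0], [0.042, 0, 0.024, 0], [0, 0, 0, 0], [0, 0, 0, 0]]]'

```text
time: 10.6
tool_pos: [0.4924, -0.0116, 0.0796]
ee_rot: [-0.221, 1.57, 0.009]
wrist_force: [0.1, 0.1, 0.5]
width: 0.0226
```

Run:
```python
from h import *
tgt([.4908,-.0126,.0786],103.2)
print(pose()[2]['wrist_force'])
s=snap('wrist','wrist11'); crop('wrist11',220,150,420,300,4)
s=snap('side','side11'); crop('side11',250,120,370,250,5)
```

```text
t 10.6 tcp [ 0.4924 -0.0116  0.0796] shift frac [ 0.0042 -0.0023 -0.007 ] yaw tool y 103.19 tool x [ 0.  0. -1.] q [-0.139 -0.005  1.646  0.     1.5   -1.94 ] w 0.0226
roll deg about world z [np.float64(0.01), np.float64(-179.99)]
[0.08662244 0.1297621  0.48808073]
```

View pics/wrist11_c220_150.png

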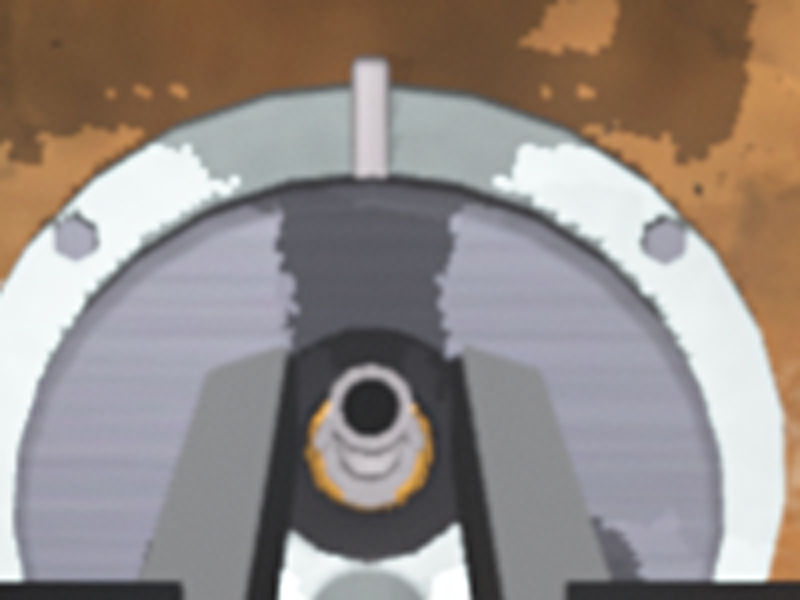

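View pics/side11_c250_120.png

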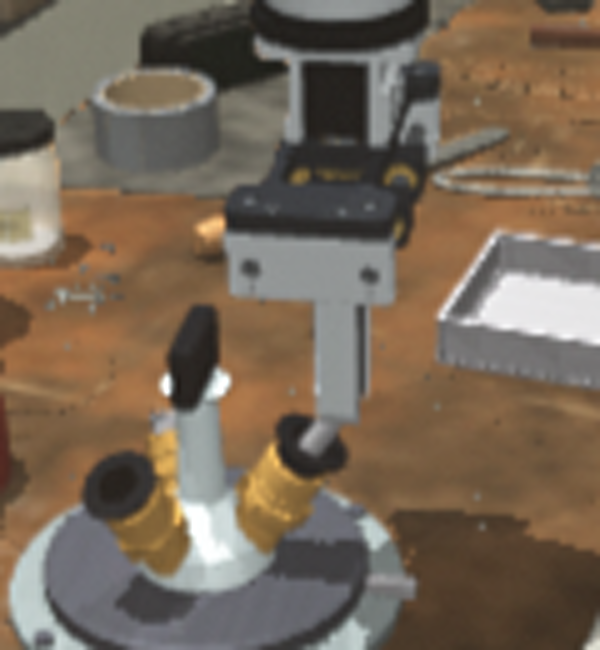

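Emit:
drive_tool --commands '[[[0.021, 0, 0.012, 0], [0.021, 0, 0.012, 0], [0.021, 0, 0.012, 0], [0, 0, 0, 0], [0, 0, 0, 0], [0, 0, 0, 0]]]'

```text
time: 11.3
tool_pos: [0.5006, -0.0097, 0.0636]
ee_rot: [0.317, 1.571, 0.547]
wrist_force: [-0.2, -0.4, -0.3]
width: 0.0227
```

Emit:
drive_tool --commands '[[[0.0035, 0, 0.002, 0], [0.0035, 0, 0.002, 0], [0, 0, 0, 0]]]'

```text
time: 11.6
tool_pos: [0.5017, -0.0095, 0.0622]
ee_rot: [-0.496, 1.57, -0.266]
wrist_force: [-0.1, -0.4, 1.2]
width: 0.0227
```

Emit:
drive_tool --commands '[[[0.0035, 0, 0.002, 0], [0.0035, 0, 0.002, 0], [0, 0, 0, 0]]]'

```text
time: 11.9
tool_pos: [0.5027, -0.0093, 0.0604]
ee_rot: [-0.505, 1.57, -0.275]
wrist_force: [-2.3, 0.1, 3.4]
width: 0.0228
```

Emit:
drive_tool --commands '[[[0.0035, 0, 0.002, 0], [0.0035, 0, 0.002, 0], [0, 0, 0, 0]]]'

```text
time: 12.2
tool_pos: [0.5037, -0.0091, 0.0586]
ee_rot: [-0.606, 1.57, -0.376]
wrist_force: [-2.2, -0.6, 5.2]
width: 0.0229
```

Emit:
drive_tool --commands '[[[0.0035, 0, 0.002, 0], [0.0035, 0, 0.002, 0], [0, 0, 0, 0]]]'

```text
time: 12.5
tool_pos: [0.5045, -0.0089, 0.0571]
ee_rot: [-1.08, 1.57, -0.85]
wrist_force: [-3.3, 0.0, 7.5]
width: 0.0227
```

Emit:
drive_tool --commands '[[[0.0035, 0, 0.002, 0], [0.0035, 0, 0.002, 0], [0, 0, 0, 0]]]'

```text
time: 12.8
tool_pos: [0.5054, -0.0087, 0.0555]
ee_rot: [-1.879, 1.57, -1.649]
wrist_force: [-4.1, -1.3, 7.4]
width: 0.0227
```

Emit:
drive_tool --commands '[[[0.0035, 0, 0.002, 0], [0, 0, 0, 0]]]'

```text
time: 13.0
tool_pos: [0.5058, -0.0086, 0.0548]
ee_rot: [-1.902, 1.57, -1.672]
wrist_force: [-3.5, -0.5, 7.8]
width: 0.0225
```

Emit:
drive_tool --commands '[[[0.0035, 0, 0.002, 0], [0, 0, 0, 0], [0, 0, 0, 0]]]'

```text
time: 13.3
tool_pos: [0.506, -0.0086, 0.0545]
ee_rot: [-2.501, 1.57, -2.271]
wrist_force: [-6.1, 0.2, 10.7]
width: 0.0229
```

Emit:
drive_tool --commands '[[[0.0035, 0, 0.002, 0], [0, 0, 0, 0], [0, 0, 0, 0]]]'

```text
time: 13.6
tool_pos: [0.5061, -0.0086, 0.0544]
ee_rot: [-2.713, 1.569, -2.483]
wrist_force: [-7.4, -1.0, 14.2]
width: 0.0224
```

Emit:
drive_tool --commands '[[[0.0028, 0, 0.0016, 0], [0, 0, 0, 0], [0, 0, 0, 0]]]'

```text
time: 13.9
tool_pos: [0.5061, -0.0086, 0.0543]
ee_rot: [-2.778, 1.569, -2.549]
wrist_force: [-10.6, -0.4, 16.8]
width: 0.0226
```

Emit:
drive_tool --commands '[[[0, 0, 0, 0], [0, 0, 0, 0], [0, 0, 0, 0], [0, 0, 0, 0], [0, 0, 0, 0], [0, 0, 0, 0]]]' --grip 0

```text
time: 14.5
tool_pos: [0.5062, -0.0089, 0.0533]
ee_rot: [-2.626, 1.568, -2.397]
wrist_force: [-8.1, -1.8, 13.7]
width: 0.0116
```

Run:
```python
from h import *
tgt([.4908,-.0126,.0786],103.2)
s=snap('side','side12'); crop('side12',250,120,370,250,5)
```

```text
t 14.5 tcp [ 0.5062 -0.0089  0.0533] shift frac [-0.1009 -0.0006 -0.0637] yaw tool y 103.17 tool x [-0.002 -0.002 -1.   ] q [-0.128  0.045  1.649 -0.002  1.449 -1.929] w 0.0116
roll deg about world z [np.float64(0.03), np.float64(-179.97)]
```

View pics/side12_c250_120.png

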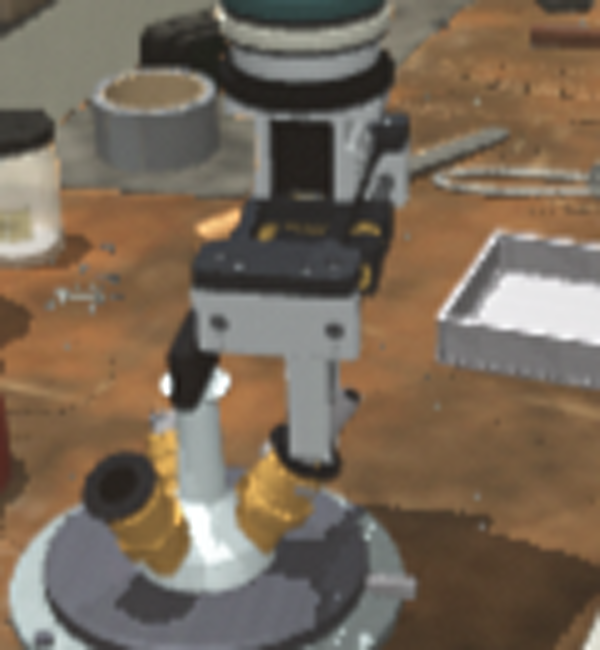

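Emit:
drive_tool --commands '[[[-0.0104, 0, -0.006, 0], [-0.0104, 0, -0.006, 0], [-0.0104, 0, -0.006, 0]]]'

```text
time: 14.85
tool_pos: [0.5037, -0.0091, 0.0578]
ee_rot: [0.002, 1.569, 0.232]
wrist_force: [3.5, -0.7, -4.1]
width: 0.0113
```

Emit:
drive_tool --commands '[[[-0.007, 0, -0.004, 0], [0, 0, 0, 0]]]'

```text
time: 15.05
tool_pos: [0.5024, -0.0094, 0.0609]
ee_rot: [-0.291, 1.57, -0.061]
wrist_force: [3.0, -1.3, -2.1]
width: 0.0111
```

Emit:
drive_tool --commands '[[[-0.0104, 0, -0.006, 0], [-0.0104, 0, -0.006, 0], [0, 0, 0, 0]]]'

```text
time: 15.35
tool_pos: [0.4984, -0.0099, 0.0669]
ee_rot: [2.51, 1.57, 2.74]
wrist_force: [-0.1, -0.4, 0.2]
width: 0.0114
```

Run:
```python
from h import *
tgt([.4908,-.0126,.0786],103.2)
s=snap('side','side13'); crop('side13',250,120,370,250,5)
s=snap('wrist','wrist13'); crop('wrist13',220,150,420,300,4)
print(pose()[2]['wrist_force'])
```

```text
t 15.35 tcp [ 0.4984 -0.0099  0.0669] shift frac [-0.0469 -0.0037 -0.0321] yaw tool y 103.18 tool x [-0.001  0.    -1.   ] q [-0.134  0.017  1.65   0.     1.476 -1.935] w 0.0114
roll deg about world z [np.float64(0.02), np.float64(-179.98)]
[-0.32670005 -1.08642379  0.33816707]
```

View pics/side13_c250_120.png

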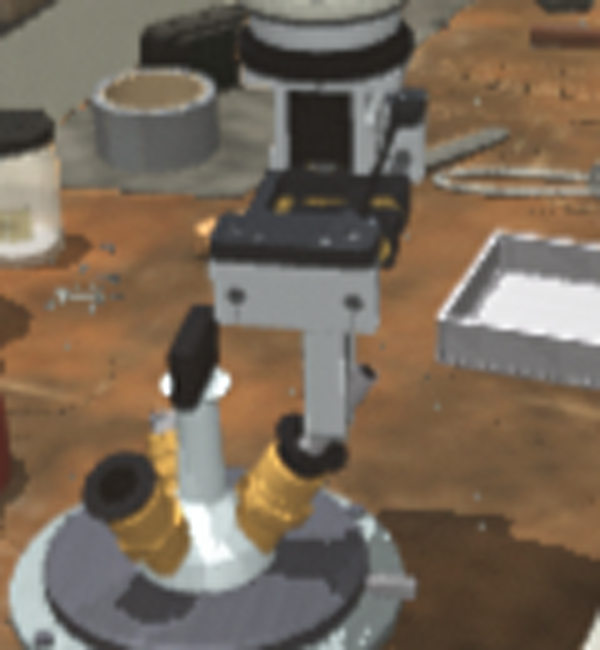

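View pics/wrist13_c220_150.png

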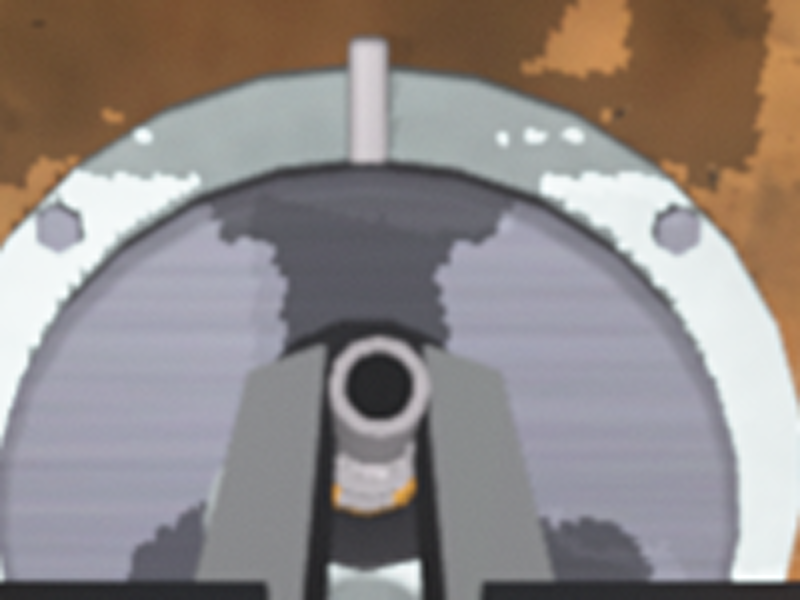

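Emit:
drive_tool --commands '[[[-0.0138, 0, -0.008, 0], [-0.0138, 0, -0.008, 0], [-0.0208, 0, -0.012, 0], [-0.0208, 0, -0.012, 0], [-0.0208, 0, -0.012, 0], [-0.0208, 0, -0.012, 0], [-0.0208, 0, -0.012, 0], [-0.0208, 0, -0.012, 0], [-0.0208, 0, -0.012, 0], [0, 0, 0, 0]]]'

```text
time: 16.45
tool_pos: [0.475, -0.0159, 0.1106]
ee_rot: [-0.35, 1.569, -0.12]
wrist_force: [-0.2, 0.5, -0.4]
width: 0.0111
```

Run:
```python
from h import *
tgt([.4908,-.0126,.0786],103.2)
s=snap('side','side14'); crop('side14',250,100,370,250,5)
snap('scene','scene14')
print(pose()[2]['wrist_force'])
```

```text
t 16.45 tcp [ 0.475  -0.0159  0.1106] shift frac [ 0.1281 -0.0014  0.0644] yaw tool y 103.16 tool x [ 0.002 -0.    -1.   ] q [-0.153 -0.063  1.639  0.     1.563 -1.953] w 0.0111
roll deg about world z [np.float64(0.04), np.float64(-179.96)]
[ 0.55373687  0.42361631 -0.26077842]
```

View pics/side14_c250_100.png

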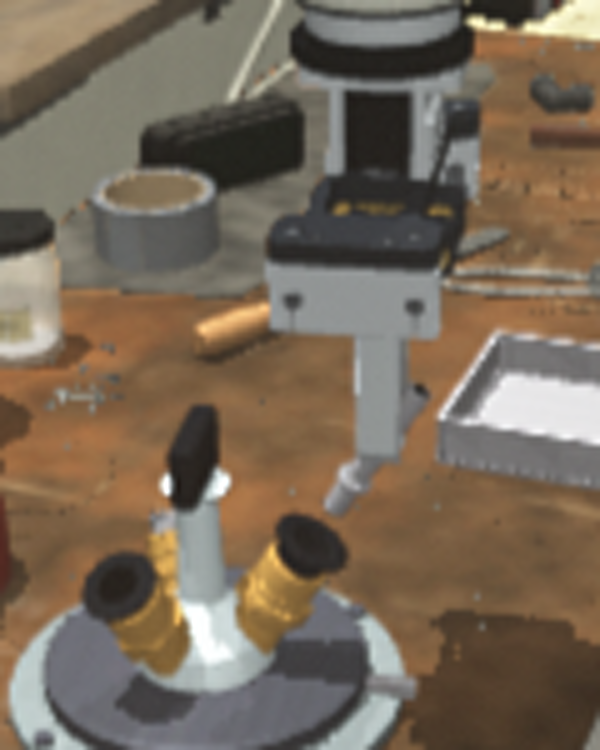

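View pics/scene14.png

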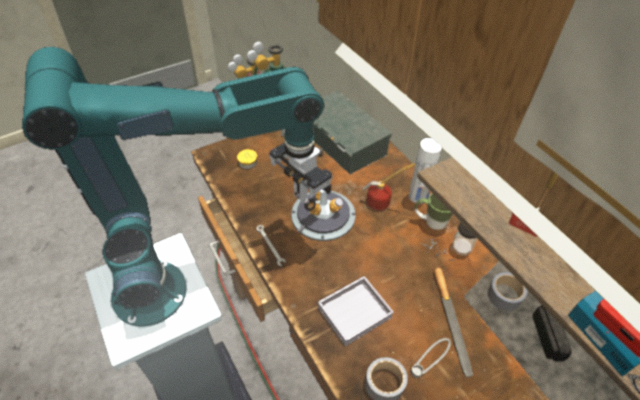

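Run:
```python
from h import *
s=load('scene0'); crop('scene0',305,265,405,350,8)
s=load('side0');crop('side0',325,155,405,205,8)
```

```text
(no output)
```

View pics/scene0_c305_265.png

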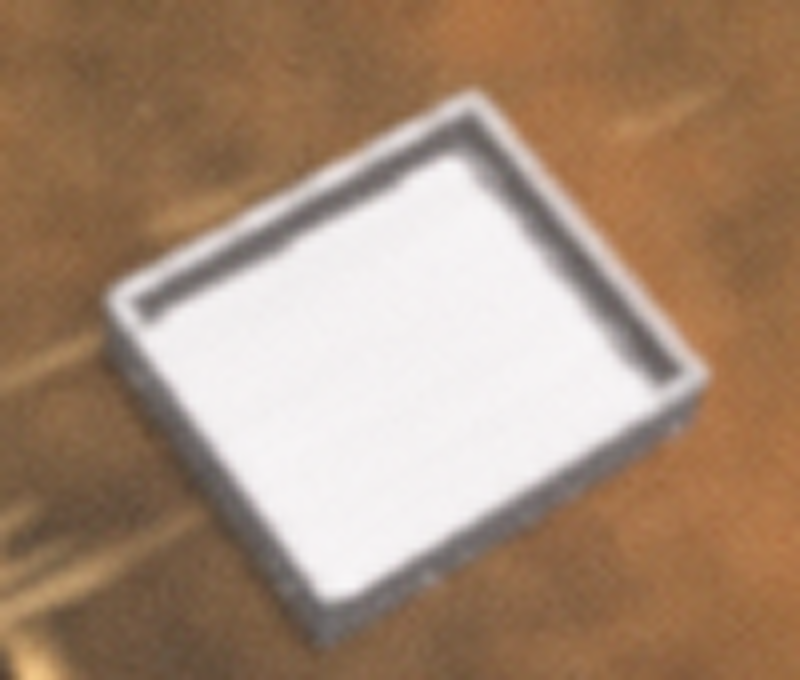

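Run:
```python
from h import *
s=load('scene0');k=8
C=np.array([world(s,a/k+305-.47,b/k+265-.47,.032)for a,b in((108,298),(475,95),(706,372),(325,612))])
print(C.round(4),C.mean(0).round(4),np.linalg.norm(C-np.roll(C,-1,0),axis=1).round(4), [np.degrees(np.arctan2(*(C[(i+1)%4]-C[i])[:2][::-1])).round(1) for i in range(4)])
tgt(np.append(C.mean(0)[:2],.11))
p,R,o=pose()
```

```text
[[ 0.3846 -0.2667  0.032 ]
 [ 0.5336 -0.2613  0.032 ]
 [ 0.5398 -0.388   0.032 ]
 [ 0.3873 -0.3966  0.032 ]] [ 0.4613 -0.3281  0.032 ] [0.1491 0.1269 0.1527 0.1299] [np.float64(2.1), np.float64(-87.2), np.float64(-176.8), np.float64(91.2)]
t 16.55 tcp [ 0.4747 -0.0158  0.1096] shift frac [-0.0016 -1.2044 -0.3368] yaw tool y 103.17 tool x [ 0.  0. -1.] q [-0.153 -0.061  1.64   0.     1.563 -1.953] w 0.0112
```

Emit:
drive_tool --commands '[[[-0.1, 0, -0.03, 0], [0, -0.1, -0.03, 0], [0, -0.12, -0.034, 0], [0, -0.12, -0.034, 0], [0, -0.12, -0.034, 0], [0, -0.12, -0.034, 0], [0, -0.12, -0.034, 0], [0, -0.12, -0.034, 0], [0, -0.12, -0.034, 0], [0, -0.12, -0.034, 0], [0, -0.12, 0, 0], [0, -0.02, 0, 0], [0, 0, 0, 0], [0, 0, 0, 0]]]'

```text
time: 17.95
tool_pos: [0.4621, -0.3257, 0.1341]
ee_rot: [1.761, 1.569, 1.991]
wrist_force: [-0.3, -0.2, -0.6]
width: 0.0114
```

Run:
```python
from h import *
tgt([.461,-.328,.005])
s=snap('wrist','wrist15'); snap('side','side15'); crop('side15',300,80,440,220,5)
```

```text
t 17.95 tcp [ 0.4621 -0.3257  0.1341] shift frac [ 0.5163 -0.0089 -0.0064] yaw tool y 103.21 tool x [-0.001  0.001 -1.   ] q [-7.150e-01  1.320e-01  1.392e+00  1.000e-03  1.619e+00 -2.516e+00] w 0.0114
```

View pics/wrist15.png

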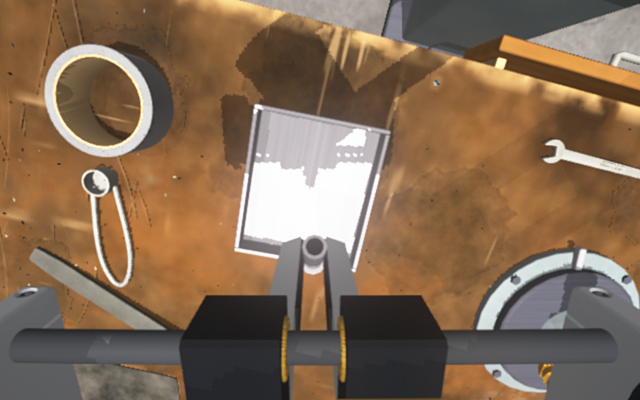

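View pics/side15_c300_80.png

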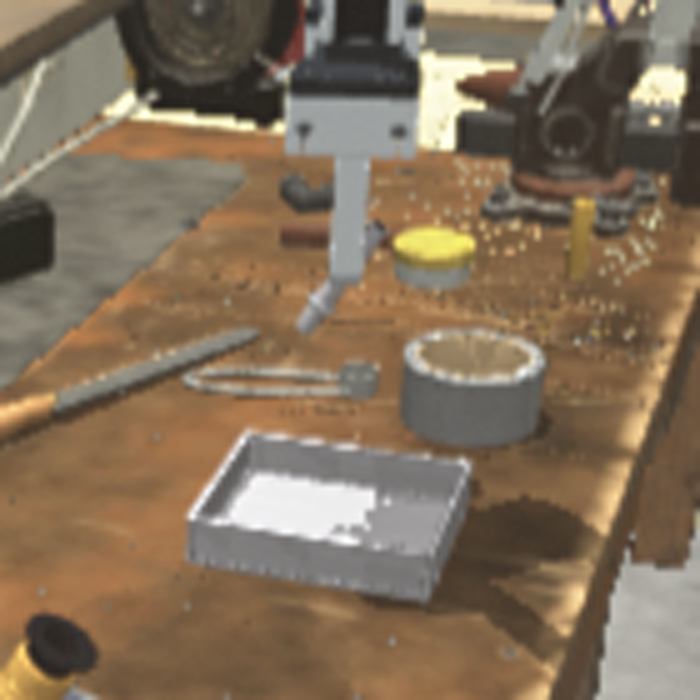

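Emit:
drive_tool --commands '[[[0.12, 0, 0.02, 0], [0.13, 0, 0.02, 0], [0.13, 0, 0, 0], [0.08, 0, 0, 0], [0.02, 0, 0, 0], [0, 0, 0, 0], [0, 0, 0, 0]]]'

```text
time: 18.75
tool_pos: [0.473, -0.3249, 0.0163]
ee_rot: [-0.886, 1.568, -0.656]
wrist_force: [0.1, -0.4, -0.8]
width: 0.011
```

Emit:
drive_tool --commands '[[[0.012, 0, 0, 0], [0.012, 0, 0, 0], [0, 0, 0, 0]]]'

```text
time: 19.05
tool_pos: [0.472, -0.3245, 0.0086]
ee_rot: [-0.532, 1.571, -0.302]
wrist_force: [1.1, 0.4, -1.0]
width: 0.0112
```

Run:
```python
from h import *
tgt([.461,-.328,.005])
snap('side','side16'); crop('side16',300,80,440,220,5)
```

```text
t 19.05 tcp [ 0.472  -0.3245  0.0086] shift frac [ 0.0144 -0.0036 -0.0459] yaw tool y 103.17 tool x [ 0. -0. -1.] q [-0.701  0.222  1.543  0.     1.376 -2.502] w 0.0112
```

View pics/side16_c300_80.png

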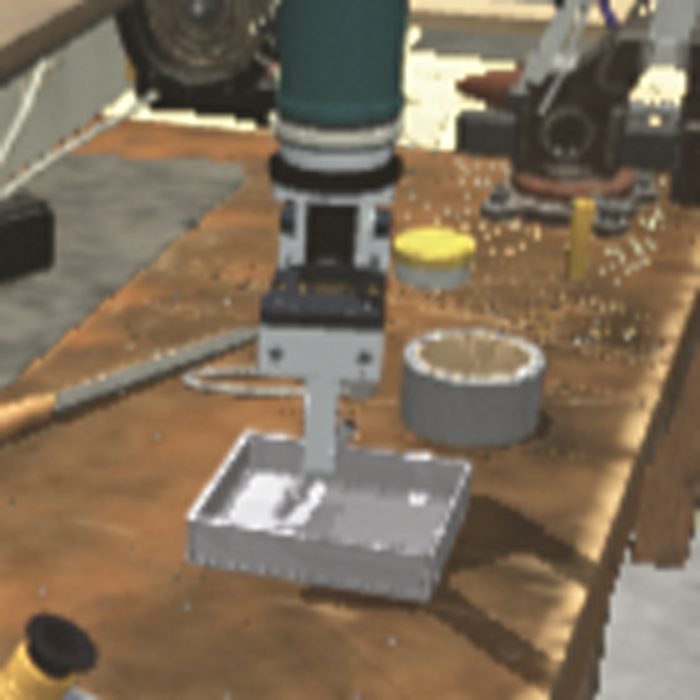

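Emit:
drive_tool --commands '[[[0.012, 0, 0, 0], [0.012, 0, 0, 0], [0, 0, 0, 0]]]'

```text
time: 19.4
tool_pos: [0.4723, -0.3249, 0.0027]
ee_rot: [-1.023, 1.57, -0.794]
wrist_force: [0.0, -1.1, 1.6]
width: 0.011
```

Emit:
drive_tool --commands '[[[0.01, 0, 0, 0], [0.01, 0, 0, 0], [0, 0, 0, 0]]]'

```text
time: 19.7
tool_pos: [0.4724, -0.326, 0.0014]
ee_rot: [-1.34, 1.567, -1.11]
wrist_force: [-4.4, 0.9, 14.5]
width: 0.0116
```

Tube end is on the tray floor. Back off slightly, open, and rise.

Emit:
drive_tool --commands '[[[-0.012, 0, 0, 0], [0, 0, 0, 0]]]'

```text
time: 19.9
tool_pos: [0.4724, -0.3253, 0.002]
ee_rot: [-1.136, 1.569, -0.906]
wrist_force: [-2.4, -0.2, 7.4]
width: 0.0111
```

Emit:
drive_tool --commands '[[[0, 0, 0, 0], [0, 0, 0, 0], [0, 0, 0, 0], [0, 0, 0, 0], [0, 0, 0, 0], [-0.04, 0, 0, 0], [-0.08, 0, 0, 0], [-0.15, 0, 0, 0], [-0.15, 0, 0, 0], [-0.15, 0, 0, 0], [0, 0, 0, 0], [0, 0, 0, 0]]]' --grip 0.45

```text
time: 21.1
tool_pos: [0.4727, -0.3251, 0.145]
ee_rot: [-0.908, 1.567, -0.678]
wrist_force: [0.3, -0.4, -0.3]
width: 0.0422
```

Run:
```python
from h import *
tgt([.461,-.328,.005])
snap('wrist','wrist17'); snap('side','side17'); snap('scene','scene17')
```

```text
t 21.1 tcp [ 0.4727 -0.3251  0.145 ] shift frac [ 0.5599  0.0008 -0.0494] yaw tool y 103.17 tool x [ 0.003 -0.002 -1.   ] q [-0.701  0.143  1.358  0.     1.637 -2.502] w 0.0422
```

View pics/wrist17.png

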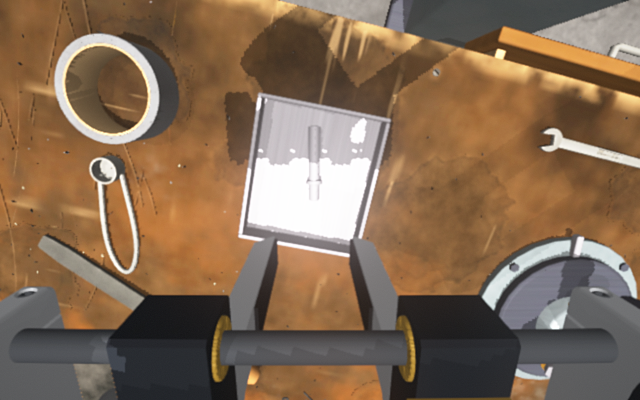

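View pics/side17.png

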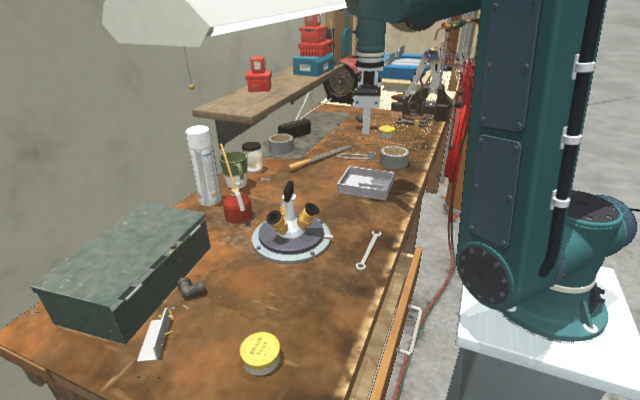

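Run:
```python
from h import *
crop('scene17',270,160,370,250,8)
c=np.array([.561,.004])
for t,(u0,v0,u1,v1) in (('side9',(245,175,345,270)),('side17',(245,175,345,270)),('scene9',(285,170,362,245)),('scene17',(285,170,362,245))):
    s=load(t);W=cloud(s)[v0:v1,u0:u1];px=s['pixels'][v0:v1,u0:u1].astype(int)
    rr=np.hypot(W[...,0]-c[0],W[...,1]-c[1])
    k=(W[...,2]>.122)&(W[...,2]<.16)&(rr<.032)&(px.max(2)<110)
    print(t,'knob',cv2.minAreaRect((W[k][:,:2]*1000).astype(np.float32)))
for n in('side','scene'):
    a=load(n+'0')['pixels'].astype(int);b=load(n+'17')['pixels'].astype(int)
    for o,bx in (('side',(235,330,285,378)),('side',(350,228,385,272)),('side',(170,272,210,302)),('scene',(235,148,260,168)),('scene',(255,222,288,267)),('scene',(303,144,325,162))):
        if o==n: u0,v0,u1,v1=bx; print(n,bx,np.abs(a-b)[v0:v1,u0:u1].mean().round(2))
```

```text
side9 knob ((559.0258178710938, 4.18449592590332), (13.455033302307129, 50.223114013671875), 11.85452651977539)
side17 knob ((558.66064453125, 4.297908782958984), (12.851181030273438, 50.61722183227539), 13.2102632522583)
scene9 knob ((559.2481689453125, 4.087484359741211), (14.957284927368164, 51.427223205566406), 10.37694263458252)
scene17 knob ((0.0, 0.0), (0.0, 0.0), 0.0)
side (235, 330, 285, 378) 9.62
side (350, 228, 385, 272) 4.08
side (170, 272, 210, 302) 8.92
scene (235, 148, 260, 168) 72.25
scene (255, 222, 288, 267) 3.89
scene (303, 144, 325, 162) 34.44
```

View pics/scene17_c270_160.png

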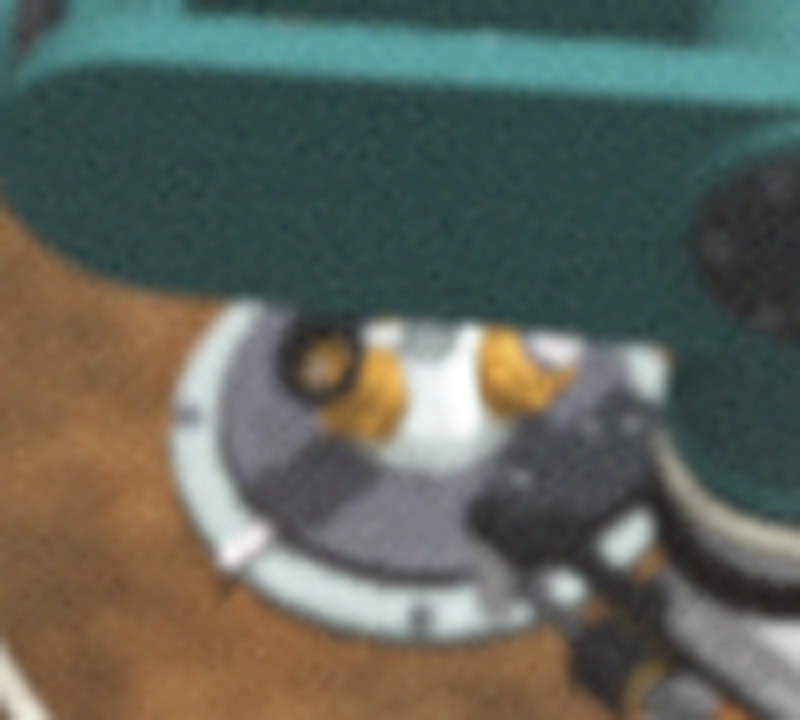

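Run:
```python
from h import *
print(robot.close_job())
```

```text
the job is handed in; nothing more can be done
None
```

I turned the manifold about 70° by its knob, pressed the ring to its stop and pulled the tube out. The tube now lies flat in the tray, and I handed the job in at about 21 s.

- **Alignment:** the last side view puts the knob at 13.2°, so the outlet points to about -166.8°. The pointer measured about -166.5°. Two coarser readings just after the turn, from the side and scene cameras, gave 11.9° and 10.4°. The closer wrist view then gave 13.3°, so I relied on that one.
- **Ring:** it first resisted at about 4 N. The stop was clear when the position stalled and the force rose from about 8.5 N to 20 N. I pinched the tube while the ring was still pressed.
- **Pull:** the draw-back peaked at about 5 N and then fell to zero, so the tube was free and not torn from its lock.
- **Tray:** the tube's end touched the floor at about 14.5 N on the wrist. I backed off, opened the fingers and rose clear.
- **Things to leave alone:** the tin, wrench and elbow look unmoved in the side view. The scene view is blocked by the arm over the tin and elbow, so only the side camera confirms those two.
- **Disagreement:** both cameras showed the fingertips about 40 mm above where the reported TCP put them. A test close over the knob confirmed it, and I used the visual offset for every height.

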